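# Pack the sample-collection caddy and leave the look-alikes

### The arm

A 7-joint arm with a two-finger parallel gripper is mounted at the origin on a cart in front of the work surface, level with it; the furniture and walls round the work are solid. World frame = base frame: x ahead of the robot, y to its left, z up, the work surface at z = 0. Lengths are in mm, angles in rad, forces in N, time in s.
With the tool pointing down it reaches from about 400 to 900 mm from the base axis. Payload 5.5 kg.
Tool frame: the origin (TCP) lies midway between the tips of the shut fingers; the grasp point (between the pads) lies 19 mm behind it (r.pinch_z is the distance from the TCP to the grasp point, in mm); z points along the fingers, x is the direction in which the jaws open and shut, and the axes are right-handed (so a half turn about z gives the same grasp; the last joint's range is limited). The gripper opens to 92 mm and grips with 3 to 60 N. Pads are 19 mm wide; open, the fingers measure 130 mm over their backs; the gripper's body (75 mm by 190 mm) begins 47 mm behind the grasp point.
Start: joints at [1.456, 0.501, -0.427, 1.55, 0.221, 1.138, -0.21], TCP at [239.802, -604.148, 226.729] pointing down, gripper open.
Joint ranges: [-2.88, 2.88], [-0.31, 2.03], [-1.54, 1.56], [0.2, 2.42], [-1.41, 4.55], [0.19, 2.02], [-2.57, 2.57]. Speed limits (rad/s): [2.57, 2.57, 3.14, 3.14, 3.14, 3.14, 3.14].

### API

Orientations are given as a 3x3 rotation matrix whose columns are the frame's x, y, z axes.
In Python, from plant import r gives the robot as it stands.
- The arm moves only by the shell command python3 -m handwheel 'ROWS' [OPENING] [FORCE]. ROWS is a JSON object of lists of equal length, an entry for each row: "linear": the shift along the world's x, y, z in m, a list of three; "yaw": the turn about the world's z in degrees. In form: {"linear": [[tx, ty, tz], ...], "yaw": [yaw, ...]}. A call has 1 to 5 rows; each row shifts and turns the pose as measured when the row begins; what a row does not reach is not made up. A row lasts 1/12 s, in which the tool goes at most 41.7 mm and 7.16 degrees, less where a joint would pass 70% of its speed; a pose out of reach is approached as far as the arm can. A call is refused whole if a number of a shift passes 0.0417 or a number of a turn 7.16, either way. A call with a gripper value outside its range is refused whole. OPENING is the opening, from 0 (shut) to 1 (fully open), set as the call begins (- or left out, the last holds). The fingers move at their own pace and stop on an object; FORCE is the grip in N (left out, the last holds). Time passes only in rows, so rows that do not move let the fingers close. It gives the time, the measured TCP pose, the force and the opening at its end, in the units of the state.
- r.get_obs(): the state, without advancing time (a new reading comes with each control period).
- r.capture(name): name is "scene" or "top" or "wrist"; returns a dict with "frame" (480x640x3 uint8, red, green, blue), "range_z" (480x640 float32, mm along the optical axis (not along the pixel's ray), 0 where there is no reading), "fx", "fy", "cx", "cy" (pixels), "k1" (the pictures are not rectified: a ray, as slopes to the right and down, at radius r is drawn at 1 + k1 r^2 times it, then the intrinsics apply), "extrinsics" (4x4, takes a point from world to camera coordinates); the wrist camera has in their place "tool_from_camera" (4x4, takes a point from camera to tool coordinates, whose origin is the TCP and whose axes are the tool frame's). Camera axes: x right, y down, z forward; pixel columns grow to the right and rows downward; lengths in mm; the calibration is good to about 2 mm. A picture is of the moment at which its call begins: read the wrist's pose just before it.
- r.hand_in(): hands the job in, once; it reports no verdict.
Trained networks look in the newest picture that a camera, given by its name, has taken for a name from the list of things; names that differ only in an ending like _2 or _b are one class to them, and where a whole thing is asked for, a point or a joint stands for the part that bears it (a point fixed in the world has none). Each returns a list of dicts, best first, with "p" (0 to 1); they miss things now and then, are a little off and sometimes report something else, mostly with a low value. They report only what shows in the picture. A call takes as long as a camera call.
- r.spot_in(camera, target): "rect" ([left, top, width, height] in pixels, round what is visible of it).
- r.tip_of(camera, target): "position" ([row, column] in pixels: a listed point, or the origin of a listed thing).
The state is a dict: "t": time; "q": joint angles; "qd": joint speeds; "tau": joint torques, N m; "tcp_pos": TCP position; "orientation": TCP orientation; "wrist_force": force on the tool from outside, world axes, zero at the start; "torque": the same for the moment, N m; "width": opening from 0.0 (shut) to 1.0 (fully open).
Only numpy, scipy, OpenCV 4.12 (cv2) and the standard library are available. Lean on these libraries where they do the work, as an engineer would, in place of code of your own. Each camera call takes 0.05 s, during which the arm holds its last target.

### The job

Pack the white caddy for the next sample round from the things scattered on the bench to the right of it: stand the blue-capped dropper bottle in the pocket with the blue frame, the grey-capped dropper bottle in the pocket with the grey frame and the yellow-lidded specimen cup in the pocket with the yellow frame, and lay the red-capped tube lengthwise in the long trough of the caddy. Everything must sit flat on its floor inside the frame or walls, released and still. The yellow-capped dropper bottle and the grey-lidded cup among them do not belong in it: leave them standing where they are.

Things in the scene. Friction and masses are not known exactly. Their poses are not given: they have to be found in the camera images.
- dropper_blue: Dropper bottle with a bright blue cap and blue band, 25 mm across, 71 mm tall: a white cylindrical body (grip it here) from 0 to 46 mm above its base, above it (45 to 49 mm) a flat collar disc, 26 mm across, of the cap's colour, and a slim blue nozzle cap; collar and cap must not be counted on for gripping. Stands upright and loose on the bench. Origin: centre of its underside; z up its axis; 20 to 45 g
- dropper_grey: Dropper bottle with a grey cap and grey band, 25 mm across, 71 mm tall: a white cylindrical body (grip it here) from 0 to 46 mm above its base, above it (45 to 49 mm) a flat collar disc, 26 mm across, of the cap's colour, and a slim grey nozzle cap; collar and cap must not be counted on for gripping. Stands upright and loose on the bench. Origin: centre of its underside; z up its axis; 20 to 45 g
- dropper_yellow: LOOK-ALIKE, stays where it is: dropper bottle with a yellow cap and yellow band, 25 mm across, 71 mm tall: a white cylindrical body (grip it here) from 0 to 46 mm above its base, above it (45 to 49 mm) a flat collar disc, 26 mm across, of the cap's colour, and a slim yellow nozzle cap; collar and cap must not be counted on for gripping. Stands upright and loose on the bench. Origin: centre of its underside; z up its axis; 20 to 45 g
- cup_yellow: Screw-lid specimen cup with a yellow lid: 62 mm tall, the lid 53 mm across and from 46 to 62 mm above its base (grip it across the lid); white body below it 46 mm across, narrowing to about 42 mm at the foot. Stands upright and loose on the bench. Origin: centre of its underside; z up its axis; 40 to 90 g. (A cup like it far at the back, beside the carton, is fixed stock and no part of the job; so are two small bottles there)
- cup_grey: LOOK-ALIKE, stays where it is. Screw-lid specimen cup with a pale grey lid: 62 mm tall, the lid 53 mm across and from 46 to 62 mm above its base (grip it across the lid); white body below it 46 mm across, narrowing to about 42 mm at the foot. Stands upright and loose on the bench. Origin: centre of its underside; z up its axis; 40 to 90 g
- tube_red: Capped blood tube with a red cap, lying loose on the bench: 112 mm long, for gripping 12 mm wide and 15 mm high (flat-bottomed, it does not roll; the cap looks 17 mm thick). Origin: on its underside, near mid-length; y along the tube (it reaches from -52 to +60 mm along its y), z up; grip it across x near the origin. 14 to 28 g. (A similar tube with a white cap farther back is fixed and no part of the job)
- pocket_blue: Fixed square pocket in the back row of the caddy, with a broad blue frame: 84 x 84 mm outside, square opening 46 x 46 mm, floor 2 mm and frame top 10 mm above its own underside (floor about 8 mm, frame top 16 mm above the bench). Origin: centre of its underside; x and y parallel to the caddy's. Which of the three bays it sits in changes. For the blue-capped dropper
- pocket_grey: Fixed square pocket in the back row of the caddy, with a broad grey frame: 84 x 84 mm outside, square opening 46 x 46 mm, floor 2 mm and frame top 10 mm above its own underside (floor about 8 mm, frame top 16 mm above the bench). Origin: centre of its underside; x and y parallel to the caddy's. Which of the three bays it sits in changes. For the grey-capped dropper
- pocket_yellow: Fixed square pocket in the back row of the caddy, with a broad yellow frame: 84 x 84 mm outside, square opening 66 x 66 mm, floor 2 mm and frame top 10 mm above its own underside (floor about 8 mm, frame top 16 mm above the bench). Origin: centre of its underside; x and y parallel to the caddy's. Which of the three bays it sits in changes. For the yellow-lidded cup
- caddy: Low white plastic caddy fixed to the bench, 170 mm along its x and 280 mm along its y. Origin: centre of its underside; x from the trough side (nearest the robot) to the row of pockets, z up. Floor 6 mm, walls 11 mm above the bench. The dark-lined trough for the tube runs along y: its centre line at x = -49 mm, 60 mm wide between the walls, 268 mm long inside. The three pockets stand in a row at x = +33 mm, 88 mm apart

How it is judged:
By the outcome, as a careful person would: the job done as asked, in the order asked, and still so for the second after the job is handed in, with the robot touching nothing.
It also fails if it takes over 112 s, if anything falls off the work surface, if the arm or the gripper's body presses on something with over 40 N, if the wrist force passes 120 N, or if a joint passes its speed limit or range.

## Working session

There is one attempt and no reset: what is moved stays moved. The work goes in short steps, Python scripts to look and compute and a shell command to move; the robot and the scene stay as the last step left them, time stands still between calls to the robot, and variables do not carry over. Pictures are saved under pics/ and viewed, and the job is handed in when it is done.

```bash
ls; mkdir -p pics
python3 - <<'E'
from plant import r
import cv2
o=r.get_obs();print(o)
for n in("scene","top","wrist"):
    c=r.capture(n);cv2.imwrite(f"pics/{n}0.png",c["frame"][:,:,::-1])
    print(n,{k:v for k,v in c.items() if k not in("frame","range_z")})
E
```

```text
pics
{'t': 0.0, 'q': array([ 1.45621195,  0.50186142, -0.42675996,  1.55144933,  0.22082582,
        1.13831359, -0.2102995 ]), 'qd': array([0.00200413, 0.00077429, 0.00176759, 0.00026234, 0.00183762,
       0.00027169, 0.00106405]), 'tau': array([-2.83478776e-04, -5.66588187e+01, -5.81631660e+00, -2.79116786e+01,
       -6.85038976e-02,  3.05426843e-02,  2.20726820e-04]), 'tcp_pos': array([ 239.43190506, -603.53406078,  225.66738039]), 'orientation': array([[ 3.68897236e-01, -9.29469924e-01, -7.00036726e-04],
       [-9.29468095e-01, -3.68897899e-01,  1.84371232e-03],
       [-1.97191722e-03, -2.94785753e-05, -9.99998055e-01]]), 'wrist_force': array([ 0.04398712, -0.33496141,  0.85857016]), 'torque': array([ 0.02810687, -0.03408133,  0.03323729]), 'width': 0.9981141458410677}
scene {'fx': 466.43699094402615, 'fy': 466.43699094402615, 'cx': 323.55592360591527, 'cy': 237.13149043130838, 'k1': 0.0067595931402728866, 'extrinsics': array([[ 6.78532764e-01, -7.34556665e-01, -4.44901020e-03,
        -3.60077322e+02],
       [-3.81094906e-01, -3.46838490e-01, -8.57012097e-01,
         2.253
[... 471 characters left out ...]
2,
         5.14679147e+02],
       [ 5.64544073e-02,  1.68762857e-02, -9.98262536e-01,
         1.28073812e+03],
       [ 0.00000000e+00,  0.00000000e+00,  0.00000000e+00,
         1.00000000e+00]])}
wrist {'fx': 392.84155896648514, 'fy': 392.84155896648514, 'cx': 316.5962494660055, 'cy': 237.3242184033754, 'k1': -0.034459058679075526, 'tool_from_camera': array([[ 9.99999045e-01, -9.66875143e-04, -9.87171691e-04,
        -7.75121388e-01],
       [ 1.18928756e-03,  9.65977093e-01,  2.58624905e-01,
        -6.93574627e+01],
       [ 7.03527248e-04, -2.58625832e-01,  9.65977321e-01,
        -1.57026767e+02],
       [ 0.00000000e+00,  0.00000000e+00,  0.00000000e+00,
         1.00000000e+00]])}
```

View pics/scene0.png

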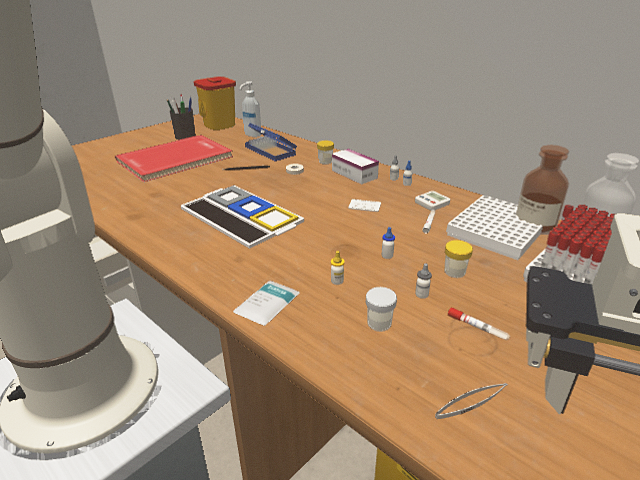

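View pics/top0.png

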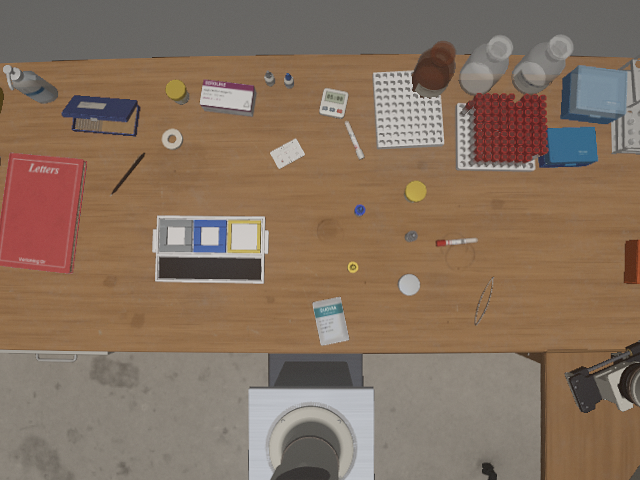

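View pics/wrist0.png

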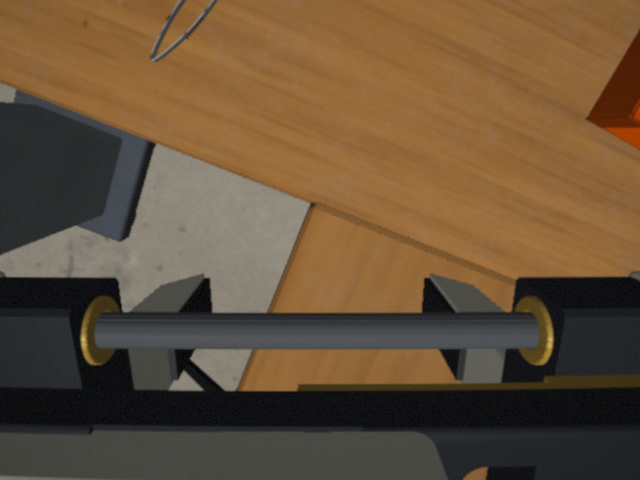

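The top view shows the caddy at about (155–265, 215–283), with the frames grey (176,237), blue (210,236) and yellow (245,236). The blue dropper is at (360,210), the grey dropper at (411,237), the yellow cup at (416,191) and the red tube at (436–478, 241). The look-alikes are the yellow dropper at (352,267) and the grey cup at (409,285).

```bash
cat > h.py <<'E'
import numpy as np, cv2
from plant import r
def K(c): return np.array([[c["fx"],0,c["cx"]],[0,c["fy"],c["cy"]],[0,0,1.]]), np.array([c["k1"],0,0,0,0.])
def w2c(c,o=None):
    if "extrinsics" in c: return c["extrinsics"]
    T=np.eye(4);T[:3,:3]=o["orientation"];T[:3,3]=o["tcp_pos"]
    return np.linalg.inv(T@c["tool_from_camera"])
def ray(c,uv,o=None):
    k,d=K(c);E=w2c(c,o)
    n=cv2.undistortPoints(np.array([[uv]],float),k,d)[0,0]
    return -E[:3,:3].T@E[:3,3], E[:3,:3].T@np.array([n[0],n[1],1.])
def atz(c,uv,z,o=None):
    p,d=ray(c,uv,o);return p+d*(z-p[2])/d[2]
def atdepth(c,uv,o=None):
    u,v=int(round(uv[0])),int(round(uv[1]))
    p,d=ray(c,uv,o);return p+d*c["range_z"][v,u]
def tri(rs):
    A=0;b=0
    for p,d in rs:
        d=d/np.linalg.norm(d);M=np.eye(3)-np.outer(d,d);A=A+M;b=b+M@p
    x=np.linalg.solve(A,b)
    return x,[float(np.linalg.norm(np.cross(x-p,d/np.linalg.norm(d)))) for p,d in rs]
def proj(c,P,o=None):
    k,d=K(c);E=w2c(c,o)
    return cv2.projectPoints(np.atleast_2d(np.array(P,float)),cv2.Rodrigues(E[:3,:3])[0],E[:3,3],k,d)[0][:,0]
E
cat > look0.py <<'E'
from h import *
np.set_printoptions(precision=1,suppress=True)
N=["dropper_blue","dropper_grey","dropper_yellow","cup_yellow","cup_grey","tube_red","pocket_blue","pocket_grey","pocket_yellow","caddy"]
C={n:r.capture(n) for n in("top","scene")}
for t in N:
    R=[]
    for n in C:
        a=r.tip_of(n,t)[:2]; s=r.spot_in(n,t)[:2]
        print(t,n,[(np.array(x["position"][::-1]),round(x["p"],2)) for x in a],[(np.array(x["rect"]),round(x["p"],2)) for x in s])
        if a: R.append(ray(C[n],a[0]["position"][::-1]))
    if len(R)==2: print("   tri",*tri(R))
E
python3 look0.py
```

```text
dropper_blue top [(array([209.9, 245.2]), 0.75), (array([355.5, 211.2]), 0.6)] [(array([353.9, 207.1,  10.1,   4.3]), 0.64)]
dropper_blue scene [(array([389.6, 253.9]), 0.81)] [(array([381.1, 227.6,  14.4,  28.4]), 0.85)]
   tri [596.1  89.2 -22.6] [188.15760159381858, 188.15760159381873]
dropper_grey top [(array([405.3, 280.7]), 0.73), (array([408.7, 235.8]), 0.45)] [(array([158.2, 218.5,  33.6,  34.4]), 0.63), (array([401.7, 232.6,  11.6,   7.7]), 0.48)]
dropper_grey scene [(array([422.7, 296.3]), 0.67), (array([339. , 280.3]), 0.23)] [(array([413.5, 266.4,  20.1,  31.4]), 0.74), (array([181.8, 192.9, 118.8,  56.1]), 0.49)]
   tri [ 441.5 -263.6   55.6] [35.40796504130084, 35.40796504130081]
dropper_yellow top [(array([347.7, 264.7]), 0.44)] [(array([156.5, 221.5,  35.1,  30.2]), 0.17)]
dropper_yellow scene [(array([338.8, 280.2]), 0.54)] [(array([331.3, 250.3,  13.3,  35.6]), 0.57)]
   tri [464.5 -98.6  -4.9] [3.032041937361388, 3.0320419373614933]
cup_yellow top [(array([409.4, 195.4]), 0.6)] [(array([193.7, 222.4,  34.9,  31.6]), 0.69), (array([405.4, 180.9,  20.4,  20.9]), 0.67
[... 1159 characters left out ...]
ey scene [(array([229.5, 200.2]), 0.8)] [(array([208.6, 187.5,  44.9,  18.5]), 0.87), (array([227.2, 196.3,  44.6,  23.7]), 0.69)]
   tri [543.6 358.7  -8. ] [1.6078229107461544, 1.6078229107461541]
pocket_yellow top [(array([246.1, 237.6]), 0.68)] [(array([228.3, 219.2,  32.7,  31.3]), 0.96), (array([437.7, 237.1,  39.9,  14.9]), 0.69)]
pocket_yellow scene [(array([274.5, 219.5]), 0.73)] [(array([248.9, 205.5,  50.3,  27.1]), 0.85)]
   tri [531.6 161.7  10.6] [0.08263122545806509, 0.0826312254579573]
caddy top [] [(array([150.6, 209.6, 117.1,  74.7]), 0.56), (array([397.6, 274.1,  21.1,  21. ]), 0.48)]
caddy scene [(array([243.4, 215.8]), 0.69)] [(array([179.6, 189.1, 124.2,  58.2]), 0.94)]
```

```bash
cat > cloud.py <<'E'
from h import *
def cloud(c,o=None):
    k,d=K(c);E=w2c(c,o);Z=c["range_z"].astype(float)
    v,u=np.mgrid[0:480,0:640]
    n=cv2.undistortPoints(np.stack([u,v],-1).reshape(-1,1,2).astype(float),k,d).reshape(480,640,2)
    P=np.dstack([n[...,0]*Z,n[...,1]*Z,Z])
    W=(P-E[:3,3])@E[:3,:3]
    W[Z<=0]=np.nan
    return W
E
python3 - <<'E'
from cloud import *
np.set_printoptions(precision=1,suppress=True)
for n in("top","scene"):
    c=r.capture(n);W=cloud(c)
    hsv=cv2.cvtColor(c["frame"],cv2.COLOR_RGB2HSV).astype(int);H,S,V=hsv[...,0],hsv[...,1],hsv[...,2]
    bench=(abs(W[...,0]-520)<30)&(abs(W[...,1]-20)<40)
    print(n,"bench z",np.nanmedian(W[bench][:,2]),np.nanstd(W[bench][:,2]))
    for nm,xy,rad in(("blue",(585,-115),40),("grey",(525,-245),40),("yel",(465,-99),40),("cupY",(640,-257),45),("cupG",(409,-246),45),("tube",(526,-376),80)):
        m=(np.hypot(W[...,0]-xy[0],W[...,1]-xy[1])<rad)&(W[...,2]>6)&(W[...,2]<90)
        P=W[m]
        if len(P)==0: print(nm,"none");continue
        print(nm,len(P),"med",np.median(P,0),"min",P.min(0),"max",P.max(0), "z98", np.percentile(P[:,2],98))
E
```

```text
top bench z -0.9437330629304476 2.6696424698899306
blue 103 med [ 595.9 -122.4   47.8] min [ 563.  -148.     6.2] max [ 609.  -111.6   73.5] z98 71.48805675612427
grey 116 med [ 531.9 -249.5   48.8] min [ 499.2 -274.5    6.1] max [ 544.4 -226.3   74.2] z98 70.62690590796223
yel 95 med [ 458.1 -104.6   49.7] min [ 446.2 -122.1    6.1] max [491.9 -63.7  73.3] z98 70.21790135222821
cupY 387 med [ 639.  -258.9   60.9] min [ 615.5 -296.9    6.8] max [ 675.3 -235.8   68.3] z98 66.00115561770886
cupG 383 med [ 414.3 -241.3   60.7] min [ 370.4 -275.2    6. ] max [ 438.6 -215.9   67.6] z98 65.63310591464851
tube 221 med [ 521.3 -363.3   12.1] min [ 465.8 -442.5    6. ] max [ 572.5 -313.2   19.9] z98 18.31372934750586
scene bench z -586.6070679761697 316.43600923850505
blue 293 med [ 589.1 -129.1   35.9] min [ 580.8 -137.9    6.2] max [ 607.8 -112.3   71.9] z98 69.49156199825742
grey 371 med [ 524.2 -256.3   36.9] min [ 516.6 -266.     6.8] max [ 544.3 -239.2   71.7] z98 69.33343855483163
yel 338 med [ 448.8 -111.    36.6] min [ 440.4 -120.2    6.2] max [468.3 -93.7  72.5] z98 69.68865070115166
cupY 812 med [ 625.1 -267.2   51.1] min [ 612.9 -287.2    6. ] max [ 664.4 -236.1   64.2] z98 63.32648014939967
cupG 1080 med [ 399.4 -249.7   55.4] min [ 384.8 -268.4    6.1] max [ 437.3 -215.8   64.7] z98 63.599285161754395
tube 464 med [ 515.6 -370.6   12.3] min [ 504.4 -425.8    6. ] max [ 527.1 -319.2   19.5] z98 17.440881820301207
```

Run:
```python
from h import *
c=r.capture("top")["frame"][:,:,::-1]
cv2.imwrite("pics/topL.png",cv2.resize(c[190:300,140:280],None,fx=5,fy=5,interpolation=cv2.INTER_CUBIC))
cv2.imwrite("pics/topR.png",cv2.resize(c[170:300,335:495],None,fx=4.5,fy=4.5,interpolation=cv2.INTER_CUBIC))
```

```text
(no output)
```

View pics/topL.png

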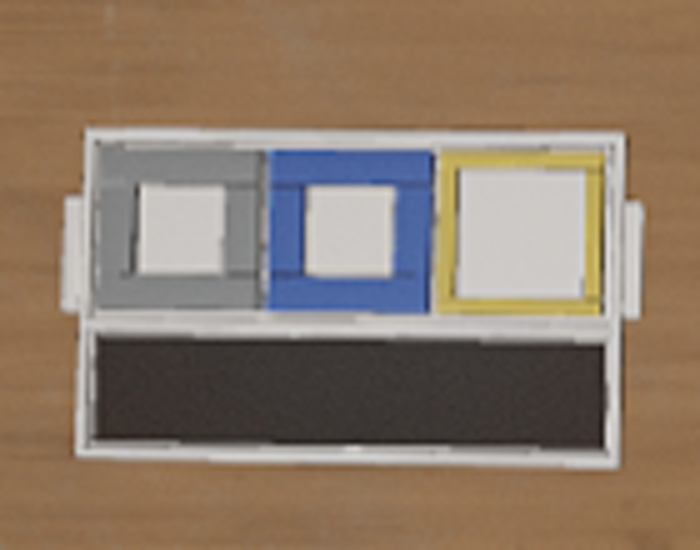

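View pics/topR.png

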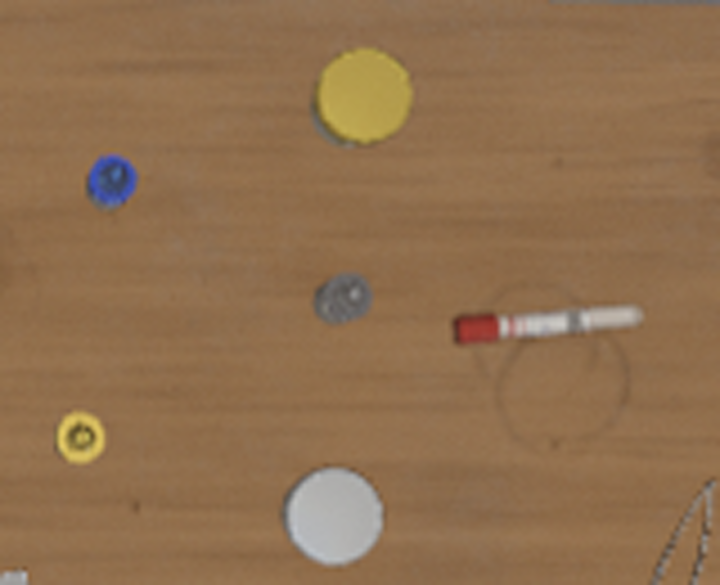

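Run:
```python
from cloud import *
from scipy.optimize import least_squares
np.set_printoptions(precision=1,suppress=True)
c=r.capture("top");W=cloud(c)
L=lambda x,y:(140+(x+.5)/5-.5,190+(y+.5)/5-.5)
q=lambda ps,z:print([atz(c,L(*p),z)[:2] for p in ps], "c",np.mean([atz(c,L(*p),z)[:2] for p in ps],0))
print("caddy outer z11");q([(86,130),(624,132),(618,467),(77,457)],11)
print("blue");q([(268,150),(434,150),(431,313),(266,311)],16);q([(307,186),(394,186),(392,276),(305,274)],16)
print("grey");q([(98,150),(260,152),(258,310),(95,308)],16);q([(140,185),(225,186),(223,274),(136,272)],16)
print("yel");q([(441,152),(606,154),(603,314),(437,312)],16);q([(461,169),(587,170),(584,299),(457,297)],16)
print("trough floor z6");q([(97,342),(604,346),(603,447),(93,438)],6)
m=lambda n,a,b,z0,z1:(np.hypot(W[...,0]-a,W[...,1]-b)<35)&(W[...,2]>z0)&(W[...,2]<z1)
hsv=cv2.cvtColor(c["frame"],cv2.COLOR_RGB2HSV).astype(int)
for nm,a,b,z0,z1,z,R in(("blue",596,-122,40,80,47,13),("grey",532,-249,40,80,47,13),("yel",458,-105,40,80,47,13),("cupY",639,-259,52,75,62,26.5),("cupG",414,-242,52,75,62,26.5)):
    M=m(nm,a,b,z0,z1);v,u=np.nonzero(M)
    cent=(u.mean(),v.mean()); 
    (ce,rad)=cv2.minEnclosingCircle(np.stack([u,v],-1).astype(np.float32))
    P=W[M&(W[...,2]<52)] if z<50 else W[M]
    print(nm,len(u),"centpix",np.array(cent),atz(c,cent,z),"mean pts",P.mean(0),"bbox ctr",(P.min(0)+P.max(0))/2,"ext",np.ptp(P,axis=0))
# tube
M=(abs(W[...,0]-525)<40)&(abs(W[...,1]+373)<75)&(W[...,2]>7)&(W[...,2]<25)
P=W[M];mu=P[:,:2].mean(0);U,s,V=np.linalg.svd(P[:,:2]-mu,full_matrices=0);d=V[0];t=(P[:,:2]-mu)@d
print("tube",len(P),mu,d,t.min(),t.max(),mu+d*t.min(),mu+d*t.max())
```

```text
caddy outer z11
[array([589. , 393.3]), array([586.4, 115.3]), array([416.5, 117.7]), array([421.3, 395.3])] c [503.3 255.4]
blue
[array([577.6, 296.9]), array([577.1, 211.6]), array([494.3, 212.4]), array([495.5, 296.9])] c [536.1 254.5]
[array([559.1, 276.6]), array([558.9, 231.9]), array([513.1, 232.5]), array([514.2, 277.1])] c [536.3 254.5]
grey
[array([578.1, 385.1]), array([576.6, 301. ]), array([496., 301.]), array([497.2, 385.4])] c [537.  343.1]
[array([560., 363.]), array([559.3, 318.9]), array([514.4, 319.3]), array([515.5, 364.3])] c [537.3 341.4]
yel
[array([576.1, 208. ]), array([574.7, 123.8]), array([493.6, 125. ]), array([494.8, 209.4])] c [534.8 166.5]
[array([567.4, 197.7]), array([566.6, 133.5]), array([501.2, 134.6]), array([502.4, 199.2])] c [534.4 166.2]
trough floor z6
[array([480.1, 387.3]), array([477.7, 125.7]), array([426.5, 126. ]), array([430.9, 388.8])] c [453.8 256.9]
blue 84 centpix [359.6 209.3] [ 598.  -124.1   47. ] mean pts [ 597.8 -124.4   47.6] bbox ctr [ 597.6 -124.9   47.7] ext [23.1 24.5  8.5]
grey 90 centpix [412.  235.3] [ 533.4 -252.7   47. ] mean pts [ 532.4 -251.6   47.9] bbox ctr [ 533.  -252.7   47.1] ext [22.6 26.1  8.9]
yel 87 centpix [352.5 266.5] [ 457.2 -105.7   47. ] mean pts [ 457.2 -105.4   47.6] bbox ctr [ 457.3 -105.7   46.6] ext [22.1 22.3  9.6]
cupY 352 centpix [415.4 191.2] [ 640.6 -259.9   62. ] mean pts [ 640.8 -260.1   60.8] bbox ctr [ 640.8 -259.7   60. ] ext [52.  49.1 15.2]
cupG 370 centpix [409.  283.9] [ 414.5 -241.5   62. ] mean pts [ 414.5 -241.7   61.1] bbox ctr [ 414.3 -242.3   60.6] ext [48.4 52.7 14.6]
tube 202 [ 521.2 -364.4] [ 0.1 -1. ] -60.6701670700799 60.97476275666602 [ 515.9 -303.9] [ 526.5 -425.1]
```

Both views agree: the droppers' collars are at z≈47, the lids at z≈61 and the tube top at z≈16. I'll approach the blue dropper first, turning the jaws to lie along world x.

```bash
python3 -m handwheel '{"linear": [[0.01,0.014,0],[0.02,0.028,0],[0.022,0.03,0],[0.022,0.03,0],[0.022,0.03,0]], "yaw": [3,6,7,7,7]}' 0.7 20; python3 -m handwheel '{"linear": [[0.022,0.03,0],[0.022,0.03,0],[0.022,0.03,0],[0.022,0.03,0],[0.022,0.03,0]], "yaw": [7,7,7,7,5]}'
```

```text
t: 2.87
tcp_pos: [330.5, -473.2, 225.7]
orientation: [[0.788, -0.615, -0.002], [-0.615, -0.788, -0.005], [0.002, 0.005, -1.0]]
wrist_force: [-0.1, 0.5, 0.1]
width: 0.714
t: 3.28
tcp_pos: [445.4, -310.1, 227.0]
orientation: [[0.998, -0.066, 0.002], [-0.066, -0.998, -0.008], [0.002, 0.008, -1.0]]
wrist_force: [1.3, 0.3, 0.7]
width: 0.703
```

Run:
```python
from h import *
np.set_printoptions(precision=3,suppress=True)
o=r.get_obs();print(o["q"],o["tcp_pos"],o["orientation"])
```

```text
[ 1.195  0.372 -0.791  1.818  0.306  1.071  0.225] [ 445.406 -310.083  226.987] [[ 0.998 -0.066  0.002]
 [-0.066 -0.998 -0.008]
 [ 0.002  0.008 -1.   ]]
```

```bash
python3 -m handwheel '{"linear": [[0.025,0.03,-0.005],[0.025,0.03,-0.01],[0.025,0.03,-0.01],[0.025,0.03,-0.01],[0.025,0.03,-0.01]], "yaw": [2,2,0,0,0]}'; python3 -m handwheel '{"linear": [[0.018,0.022,-0.005],[0.01,0.012,-0.005],[0.004,0.004,0],[0,0,0],[0,0,0]], "yaw": [0,0,0,0,0]}'
cat > wl.py <<'E'
import sys
from cloud import *
np.set_printoptions(precision=2,suppress=True)
o=r.get_obs();c=r.capture("wrist")
print("tcp",o["tcp_pos"],"t",o["t"],"q",o["q"],"w",o["width"],"yaw",np.degrees(np.arctan2(o["orientation"][1,0],o["orientation"][0,0])))
cv2.imwrite(f"pics/{sys.argv[1]}.png",c["frame"][:,:,::-1])
np.savez(f"{sys.argv[1]}.npz",W=cloud(c,o),f=c["frame"])
E
python3 wl.py w1
```

```text
t: 3.7
tcp_pos: [573.1, -151.1, 185.6]
orientation: [[1.0, 0.026, 0.008], [0.026, -1.0, -0.013], [0.008, 0.013, -1.0]]
wrist_force: [0.7, -0.8, -0.2]
width: 0.7
t: 4.12
tcp_pos: [608.5, -93.1, 174.3]
orientation: [[0.999, 0.053, 0.009], [0.053, -0.999, -0.005], [0.009, 0.006, -1.0]]
wrist_force: [0.1, -0.1, 0.5]
width: 0.698
tcp [608.49 -93.13 174.33] t 4.1167 q [ 0.68  0.58 -0.79  1.69  0.47  1.06 -0.21] w 0.6975989017804923 yaw 3.0577477573848477
```

View pics/w1.png

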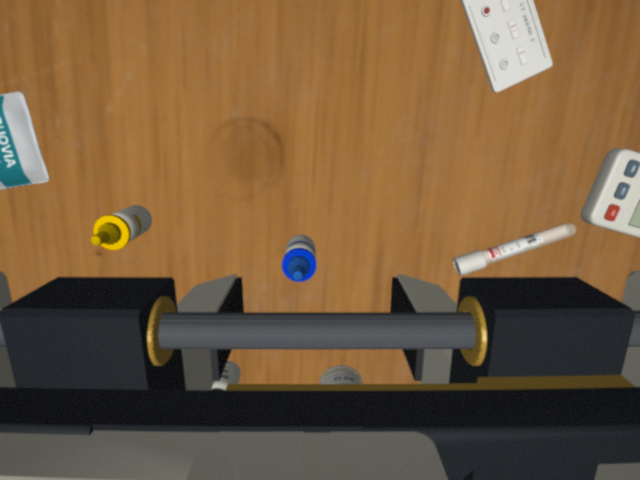

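The wrist view shows the blue collar at about (299,264), the yellow dropper at (112,233) and the fixed white tube at right. Now I'll measure the blue dropper from the wrist view.

```bash
cat > meas.py <<'E'
# usage: meas.py npz x y rad zlo zhi
import sys; from cloud import *
np.set_printoptions(precision=1,suppress=True)
W=np.load(sys.argv[1]+".npz")["W"];a,b,rad,z0,z1=map(float,sys.argv[2:7])
m=(np.hypot(W[...,0]-a,W[...,1]-b)<rad)&(W[...,2]>z0)&(W[...,2]<z1)
P=W[m];print(len(P),"mean",P.mean(0),"bbox ctr",(P.min(0)+P.max(0))/2,"ext",np.ptp(P,axis=0),"z5/50/95",np.percentile(P[:,2],[5,50,95]))
ce,rd=cv2.minEnclosingCircle(P[:,:2].astype(np.float32));print("circle",ce,rd)
E
python3 meas.py w1 598 -124 25 43 52;python3 meas.py w1 598 -124 25 55 80; python3 meas.py w1 598 -124 25 5 43
```

```text
573 mean [ 597.1 -119.7   47.9] bbox ctr [ 596.9 -121.9   47.6] ext [25.4 26.6  8.4] z5/50/95 [46.1 48.  49.5]
circle (597.2096557617188, -122.02836608886719) 13.497730255126953
264 mean [ 597.  -120.    62.6] bbox ctr [ 596.7 -120.7   63.5] ext [13.3 12.6 17.1] z5/50/95 [55.4 61.3 70.6]
circle (596.7775268554688, -121.13912963867188) 7.501334190368652
337 mean [ 597.5 -111.9   23.9] bbox ctr [ 596.7 -113.9   21.5] ext [23.6  9.5 32.8] z5/50/95 [ 7.9 25.4 36. ]
circle (596.7305297851562, -118.10913848876953) 11.832632064819336
```

```bash
python3 -m handwheel '{"linear": [[-0.004,-0.01,-0.01],[-0.004,-0.01,-0.02],[-0.003,-0.008,-0.02],[0,-0.002,-0.01],[0,0,0]], "yaw": [-1.5,-1.5,0,0,0]}'
```

```text
t: 4.58
tcp_pos: [593.4, -136.9, 113.4]
orientation: [[1.0, -0.018, 0.011], [-0.018, -1.0, -0.014], [0.011, 0.013, -1.0]]
wrist_force: [0.3, 0.3, -0.9]
width: 0.701
```

```bash
python3 -m handwheel '{"linear": [[0,0,0],[0.002,0.007,-0.01],[0.001,0.004,-0.01],[0,0.002,-0.005],[0,0,0]], "yaw": [0,1,0,0,0]}'; python3 -m handwheel '{"linear": [[0,0,0],[0,0,0]], "yaw": [0,0]}'
```

```text
t: 5.0
tcp_pos: [596.9, -125.5, 88.0]
orientation: [[1.0, -0.005, 0.013], [-0.004, -1.0, -0.014], [0.014, 0.014, -1.0]]
wrist_force: [0.7, 1.1, 0.1]
width: 0.697
t: 5.17
tcp_pos: [597.3, -123.5, 87.8]
orientation: [[1.0, -0.002, 0.014], [-0.002, -1.0, -0.013], [0.014, 0.013, -1.0]]
wrist_force: [-0.2, 0.7, 0.9]
width: 0.7
```

```bash
python3 -m handwheel '{"linear": [[0,0,-0.012],[0,0,-0.015],[0,0,-0.012],[0,0,-0.006],[0,0,0]], "yaw": [0,0,0,0,0]}'; python3 -m handwheel '{"linear": [[0,0,0]], "yaw": [0]}'
```

```text
t: 5.58
tcp_pos: [597.9, -123.1, 38.8]
orientation: [[1.0, -0.001, 0.015], [-0.001, -1.0, -0.014], [0.015, 0.014, -1.0]]
wrist_force: [-0.4, -0.7, -0.2]
width: 0.705
t: 5.67
tcp_pos: [597.2, -123.0, 37.7]
orientation: [[1.0, -0.001, 0.013], [-0.001, -1.0, -0.014], [0.013, 0.014, -1.0]]
wrist_force: [0.4, 0.1, -0.3]
width: 0.703
```

```bash
python3 -m handwheel '{"linear": [[0,0,-0.01],[0,0,-0.008],[0,0,-0.005],[0,0,0],[0,0,0]], "yaw": [0,0,0,0,0]}'; python3 -m handwheel '{"linear": [[0,0,0],[0,0,0],[0,0,0],[0,0,0]], "yaw": [0,0,0,0]}' 0 20
```

```text
t: 6.08
tcp_pos: [597.3, -123.2, 12.2]
orientation: [[1.0, -0.001, 0.013], [-0.001, -1.0, -0.013], [0.013, 0.013, -1.0]]
wrist_force: [-0.2, 0.6, 0.9]
width: 0.698
t: 6.42
tcp_pos: [597.9, -123.3, 13.0]
orientation: [[1.0, -0.002, 0.015], [-0.001, -1.0, -0.014], [0.015, 0.014, -1.0]]
wrist_force: [0.1, 0.2, 0.7]
width: 0.459
```

```bash
python3 -m handwheel '{"linear": [[0,0,0],[0,0,0],[0,0,0],[0,0,0]], "yaw": [0,0,0,0]}';  python3 -m handwheel '{"linear": [[0,0,0.004],[0,0,0.01],[0,0,0.02],[0,0,0.03],[0,0,0.03]], "yaw": [0,0,0,0,0]}'; python3 -m handwheel '{"linear": [[0,0,0.02],[0,0,0.005],[0,0,0]], "yaw": [0,0,0]}'
```

```text
t: 6.75
tcp_pos: [598.5, -123.5, 13.9]
orientation: [[1.0, -0.002, 0.016], [-0.001, -1.0, -0.014], [0.016, 0.014, -1.0]]
wrist_force: [-0.0, 0.5, 0.3]
width: 0.271
t: 7.17
tcp_pos: [592.2, -122.3, 105.7]
orientation: [[1.0, -0.0, 0.003], [-0.0, -1.0, -0.011], [0.003, 0.011, -1.0]]
wrist_force: [0.6, -0.2, 0.6]
width: 0.269
t: 7.42
tcp_pos: [596.3, -122.2, 140.4]
orientation: [[1.0, 0.0, 0.013], [0.0, -1.0, -0.013], [0.013, 0.013, -1.0]]
wrist_force: [-0.5, -1.1, -0.7]
width: 0.267
```

```bash
python3 -m handwheel '{"linear": [[-0.002,0.01,0],[-0.004,0.02,0],[-0.005,0.03,0],[-0.005,0.03,0],[-0.005,0.03,0]], "yaw": [0,0,0,0,0]}'; python3 -m handwheel '{"linear": [[-0.005,0.03,0],[-0.005,0.03,0],[-0.005,0.03,0],[-0.004,0.02,0],[-0.002,0.01,0]], "yaw": [0,0,0,0,0]}'; python3 -m handwheel '{"linear": [[0,0,0]], "yaw": [0]}'
```

```text
t: 7.83
tcp_pos: [571.5, -7.6, 135.0]
orientation: [[1.0, -0.017, 0.008], [-0.016, -1.0, -0.017], [0.008, 0.017, -1.0]]
wrist_force: [-0.1, -0.5, -1.2]
width: 0.269
t: 8.25
tcp_pos: [539.5, 126.0, 127.4]
orientation: [[1.0, -0.008, -0.006], [-0.008, -1.0, -0.014], [-0.006, 0.014, -1.0]]
wrist_force: [-0.2, 1.1, -0.6]
width: 0.269
t: 8.33
tcp_pos: [537.4, 129.7, 126.4]
orientation: [[1.0, -0.003, -0.008], [-0.003, -1.0, -0.012], [-0.008, 0.012, -1.0]]
wrist_force: [0.7, 0.7, -0.4]
width: 0.262
```

```bash
python3 -m handwheel '{"linear": [[0,0.015,0],[0,0.025,0],[0,0.025,0],[0,0.02,0],[0,0.01,0]], "yaw": [0,0,0,0,0]}'; python3 -m handwheel '{"linear": [[0,0.004,0],[0,0,0],[0,0,0]], "yaw": [0,0,0]}'; python3 wl.py w2
```

```text
t: 8.75
tcp_pos: [536.3, 216.7, 120.7]
orientation: [[1.0, -0.013, -0.016], [-0.014, -1.0, -0.021], [-0.016, 0.022, -1.0]]
wrist_force: [0.2, 1.0, 0.3]
width: 0.269
t: 9.0
tcp_pos: [536.1, 219.2, 118.8]
orientation: [[1.0, -0.013, -0.019], [-0.014, -1.0, -0.023], [-0.018, 0.023, -1.0]]
wrist_force: [0.1, -0.8, 0.1]
width: 0.271
tcp [536.12 219.25 118.83] t 9.0 q [ 0.13  0.61 -0.77  1.79  0.51  0.98 -0.87] w 0.2714142131723672 yaw -0.7775379503122564
```

View pics/w2.png

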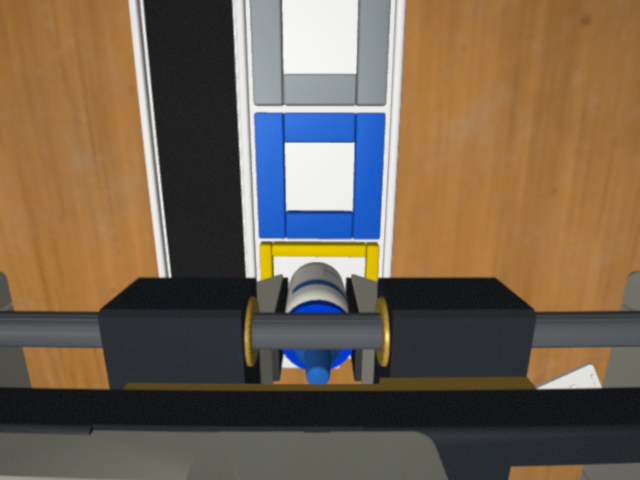

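Held bottle is in the jaws at (318,300). The blue frame spans about (256–385, 112–240), its opening (285–354, 142–212). Measuring the pockets from this view.

```bash
cat > pock.py <<'E'
import sys; from cloud import *
np.set_printoptions(precision=1,suppress=True)
d=np.load(sys.argv[1]+".npz");W=d["W"];f=d["f"]
hsv=cv2.cvtColor(f,cv2.COLOR_RGB2HSV).astype(int);H,S,V=hsv[...,0],hsv[...,1],hsv[...,2]
for n,m in(("blue",(H>105)&(H<125)&(S>150)),("grey",(S<60)&(V>80)&(V<165)),("yellow",(H>20)&(H<32)&(S>150)),("dark",(V<50))):
    m=m&(W[...,2]<25)&(W[...,2]>2)&(W[...,0]>410)&(W[...,0]<600)&(W[...,1]>100)&(W[...,1]<410)
    m=cv2.morphologyEx(m.astype(np.uint8),cv2.MORPH_OPEN,np.ones((3,3)))>0
    P=W[m]
    if len(P)<50: continue
    rc=cv2.minAreaRect(P[:,:2].astype(np.float32))
    print(n,len(P),"bbox",P.min(0),P.max(0),"ctr",(P.min(0)+P.max(0))/2,"zmed",np.median(P[:,2]),"rect",rc)
E
python3 pock.py w2
```

```text
blue 10530 bbox [494.3 216.    9.1] [577.6 299.7  17.9] ctr [536.  257.9  13.5] zmed 15.009218615220806 rect ((535.9557495117188, 257.8597412109375), (82.09827423095703, 82.56922912597656), 88.75194549560547)
grey 7551 bbox [422.  188.6   2.8] [580.5 368.8  17.8] ctr [501.3 278.7  10.3] zmed 14.863507697000506 rect ((500.9235534667969, 277.2086181640625), (180.14768981933594, 156.25173950195312), 88.89128875732422)
yellow 2086 bbox [493.4 185.3   8. ] [576.2 212.6  17. ] ctr [534.8 199.   12.5] zmed 14.84054310458146 rect ((534.8606567382812, 199.0093994140625), (26.614057540893555, 82.7065658569336), 89.4576187133789)
dark 21993 bbox [425.2 184.3   2.8] [482.8 369.1   8.7] ctr [454.  276.7   5.8] zmed 5.884819751142301 rect ((454.0444030761719, 276.3531188964844), (184.6819305419922, 54.78683090209961), 88.99746704101562)
```

```bash
python3 -m handwheel '{"linear": [[0,0.008,0],[0,0.012,-0.005],[0,0.008,-0.01],[0,0.003,-0.01],[0,0,0]], "yaw": [0,0,0,0,0]}';  python3 -m handwheel '{"linear": [[0,0,0],[0,0,0]], "yaw": [0,0]}'
```

```text
t: 9.47
tcp_pos: [537.9, 247.9, 91.4]
orientation: [[1.0, -0.021, -0.018], [-0.021, -0.999, -0.025], [-0.017, 0.026, -1.0]]
wrist_force: [-0.2, -0.8, -1.3]
width: 0.269
t: 9.63
tcp_pos: [536.7, 248.4, 89.8]
orientation: [[1.0, -0.019, -0.02], [-0.02, -0.999, -0.026], [-0.02, 0.026, -0.999]]
wrist_force: [0.1, 0.6, -0.4]
width: 0.269
```

```bash
python3 -m handwheel '{"linear": [[0,0.003,-0.01],[0,0.003,-0.015],[0,0.002,-0.012],[0,0,-0.006],[0,0,0]], "yaw": [0,0.5,0.5,0,0]}';  python3 -m handwheel '{"linear": [[0,0,0],[0,0,0]], "yaw": [0,0]}'
```

```text
t: 10.05
tcp_pos: [536.8, 256.3, 42.2]
orientation: [[1.0, -0.0, -0.019], [-0.001, -1.0, -0.027], [-0.019, 0.027, -0.999]]
wrist_force: [0.5, -0.1, -0.5]
width: 0.267
t: 10.22
tcp_pos: [535.8, 256.0, 40.7]
orientation: [[1.0, 0.0, -0.022], [-0.001, -1.0, -0.028], [-0.022, 0.028, -0.999]]
wrist_force: [-0.2, -0.4, 0.5]
width: 0.264
```

```bash
python3 -m handwheel '{"linear": [[0,0,-0.006],[0,0,-0.006],[0,0,-0.003],[0,0,0],[0,0,0]], "yaw": [0,0,0,0,0]}';  python3 -m handwheel '{"linear": [[0,0,-0.001],[0,0,-0.001],[0,0,0]], "yaw": [0,0,0]}'
```

```text
t: 10.63
tcp_pos: [537.0, 255.9, 25.3]
orientation: [[1.0, -0.001, -0.02], [-0.002, -1.0, -0.027], [-0.02, 0.027, -0.999]]
wrist_force: [0.3, 0.1, 0.7]
width: 0.273
t: 10.88
tcp_pos: [537.3, 255.9, 23.6]
orientation: [[1.0, -0.001, -0.019], [-0.002, -1.0, -0.027], [-0.019, 0.027, -0.999]]
wrist_force: [-0.1, -0.0, -0.3]
width: 0.269
```

```bash
python3 -m handwheel '{"linear": [[0,0,-0.001],[0,0,-0.001],[0,0,-0.001],[0,0,0]], "yaw": [0,0,0,0]}'
```

```text
t: 11.22
tcp_pos: [537.7, 256.3, 22.3]
orientation: [[1.0, -0.001, -0.018], [-0.002, -1.0, -0.028], [-0.018, 0.028, -0.999]]
wrist_force: [-0.7, -0.5, -0.3]
width: 0.268
```

```bash
python3 -m handwheel '{"linear": [[0,0,-0.001],[0,0,-0.001],[0,0,-0.001],[0,0,0]], "yaw": [0,0,0,0]}'; python3 -m handwheel '{"linear": [[0,0,0],[0,0,0],[0,0,0],[0,0,0]], "yaw": [0,0,0,0]}' 0.55
```

```text
t: 11.55
tcp_pos: [538.0, 256.6, 22.2]
orientation: [[1.0, -0.001, -0.016], [-0.002, -1.0, -0.029], [-0.016, 0.029, -0.999]]
wrist_force: [-0.2, 0.2, -0.6]
width: 0.27
t: 11.88
tcp_pos: [538.2, 256.7, 21.8]
orientation: [[1.0, -0.001, -0.016], [-0.002, -1.0, -0.028], [-0.016, 0.028, -0.999]]
wrist_force: [0.7, -0.2, 0.0]
width: 0.506
```

```bash
python3 -m handwheel '{"linear": [[0,0,0.008],[0,0,0.015],[0,0,0.025],[0,0,0.03],[0,0,0.025]], "yaw": [0,0,0,0,0]}' 0.65; python3 -m handwheel '{"linear": [[0,0,0.01],[0,0,0],[0,0,0]], "yaw": [0,0,0]}'
python3 - <<'E'
from h import *
c=r.capture("scene")["frame"][:,:,::-1];cv2.imwrite("pics/s1.png",cv2.resize(c[130:270,150:350],None,fx=4,fy=4))
E
```

```text
t: 12.3
tcp_pos: [533.0, 254.4, 125.0]
orientation: [[1.0, 0.0, -0.028], [-0.0, -0.999, -0.033], [-0.028, 0.033, -0.999]]
wrist_force: [0.5, 0.6, -0.1]
width: 0.655
t: 12.55
tcp_pos: [536.6, 256.8, 143.9]
orientation: [[1.0, 0.0, -0.016], [-0.0, -1.0, -0.028], [-0.016, 0.028, -0.999]]
wrist_force: [-0.1, 1.0, -0.1]
width: 0.651
```

View pics/s1.png

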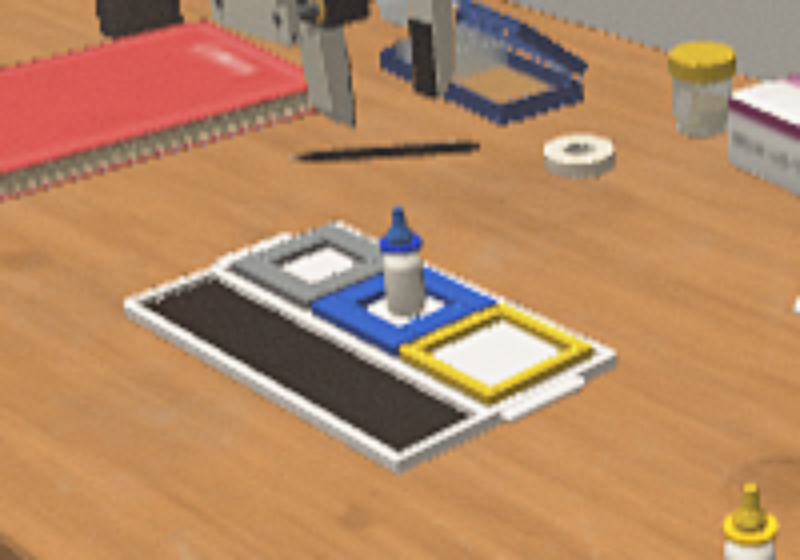

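The blue bottle stands upright in the middle of the blue pocket. Next is the grey dropper.

```bash
python3 -m handwheel '{"linear": [[0,-0.012,0],[0,-0.025,0],[0,-0.035,0],[0,-0.038,0],[0,-0.038,0]], "yaw": [0,0,0,0,0]}'; python3 -m handwheel '{"linear": [[0,-0.038,0],[0,-0.038,0],[0,-0.038,0],[0,-0.038,0],[0,-0.038,0]], "yaw": [0,0,0,0,0]}'; python3 -m handwheel '{"linear": [[0,-0.03,0],[0,-0.02,0],[0,-0.01,0],[0,0,0],[0,0,0]], "yaw": [0,0,0,0,0]}'
```

```text
t: 13.02
tcp_pos: [529.6, 112.2, 137.9]
orientation: [[1.0, 0.018, -0.025], [0.018, -1.0, -0.023], [-0.026, 0.022, -0.999]]
wrist_force: [0.6, -0.4, -0.1]
width: 0.648
t: 13.43
tcp_pos: [520.3, -91.6, 130.0]
orientation: [[0.999, 0.018, -0.04], [0.017, -1.0, -0.023], [-0.041, 0.022, -0.999]]
wrist_force: [1.0, -0.1, 0.1]
width: 0.65
t: 13.85
tcp_pos: [509.9, -170.1, 122.0]
orientation: [[0.998, -0.002, -0.056], [-0.003, -1.0, -0.023], [-0.056, 0.023, -0.998]]
wrist_force: [-0.2, 0.4, 0.1]
width: 0.646
```

```bash
cat > st.py <<'E'
from h import *
np.set_printoptions(precision=4,suppress=True)
o=r.get_obs();R=o["orientation"];print("t",round(o["t"],2),"tcp",o["tcp_pos"],"zax",R[:2,2],"yaw",np.degrees(np.arctan2(R[1,0],R[0,0])),"q",o["q"],"qd",o["qd"])
E
python3 st.py; python3 -m handwheel '{"linear": [[0,0,0],[0,0,0],[0,0,0]], "yaw": [0,0,0]}' >/dev/null; python3 st.py;  python3 -m handwheel '{"linear": [[0.005,-0.01,0],[0.005,-0.013,0],[0.005,-0.013,0],[0.005,-0.013,0],[0,-0.01,0]], "yaw": [0,0,0,0,0]}' >/dev/null; python3 st.py;python3 -m handwheel '{"linear": [[0,0,0],[0,0,0],[0,0,0]], "yaw": [0,0,0]}' >/dev/null; python3 st.py
```

```text
t 13.85 tcp [ 509.8992 -170.0966  122.0222] zax [-0.0559 -0.0232] yaw -0.17297182037658923 q [ 0.8247  0.5397 -0.7414  1.8751  0.4762  0.9625 -0.1503] qd [ 0.0161  0.0136  0.0099  0.0092  0.0024 -0.0033  0.0044]
t 14.1 tcp [ 509.353  -165.015   121.0251] zax [-0.0575 -0.0205] yaw 0.17989530876181506 q [ 0.8201  0.5404 -0.7442  1.8784  0.4749  0.9616 -0.1516] qd [-0.0222  0.0003 -0.0166  0.0109 -0.0035 -0.0043 -0.0051]
t 14.52 tcp [ 533.5797 -222.6197  122.2336] zax [-0.0547 -0.0205] yaw 0.8891003214949164 q [ 0.8624  0.5988 -0.7209  1.7764  0.4963  1.004  -0.0527] qd [ 0.1539  0.0664  0.0418 -0.1187  0.0237  0.0527  0.217 ]
t 14.77 tcp [ 533.2872 -228.5553  121.5151] zax [-0.0553 -0.0211] yaw 0.44256808525790264 q [ 0.8675  0.602  -0.7169  1.7717  0.4975  1.005  -0.051 ] qd [ 0.006   0.0042  0.0002 -0.0009 -0.008  -0.      0.0021]
```

```bash
python3 -m handwheel '{"linear": [[0.04,0,0.005],[0.04,0,0.005],[0.02,0,0],[0,0,0],[0,0,0]], "yaw": [0,0,0,0,0]}' >/dev/null; python3 st.py;  python3 -m handwheel '{"linear": [[-0.012,0,0],[-0.015,0,0],[-0.015,0,0],[-0.015,0,0],[-0.015,0,0]], "yaw": [0,0,0,0,0]}' >/dev/null; python3 st.py;python3 -m handwheel '{"linear": [[-0.012,0,0],[-0.01,0,0],[-0.005,0,0],[0,0,0],[0,0,0]], "yaw": [0,0,0,0,0]}' >/dev/null; python3 st.py
```

```text
t 15.18 tcp [ 628.5055 -225.2965  128.2323] zax [-0.0683 -0.0183] yaw 0.5460453194747393 q [ 0.7323  0.7371 -0.6877  1.5156  0.5217  1.1422 -0.0699] qd [-0.025   0.0198 -0.0075 -0.0255 -0.001  -0.0048 -0.0001]
t 15.6 tcp [ 551.3572 -220.6979  126.7994] zax [-0.0707 -0.0157] yaw 0.8482792899528306 q [ 0.8328  0.6279 -0.7173  1.717   0.4958  1.0531 -0.057 ] qd [ 0.2716 -0.2863 -0.0722  0.5012 -0.0724 -0.2167  0.0582]
t 16.02 tcp [ 512.4356 -220.8636  126.388 ] zax [-0.0797 -0.0182] yaw 0.7501345471736581 q [ 0.8808  0.5766 -0.7286  1.8034  0.4826  1.0216 -0.0449] qd [ 0.0113 -0.0171 -0.0009  0.0218 -0.0017 -0.0044  0.0008]
```

```bash
python3 -m handwheel '{"linear": [[0,0,0.035],[0,0,0.04],[0,0,0.03],[0,0,0],[0,0,0]], "yaw": [0,0,0,0,0]}' >/dev/null; python3 st.py;  python3 -m handwheel '{"linear": [[0,0,-0.01],[0,0,-0.013],[0,0,-0.013],[0,0,-0.013],[0,0,-0.012]], "yaw": [0,0,0,0,0]}' >/dev/null; python3 st.py;python3 -m handwheel '{"linear": [[0,0,-0.012],[0,0,-0.01],[0,0,-0.005],[0,0,0],[0,0,0]], "yaw": [0,0,0,0,0]}' >/dev/null; python3 st.py
```

```text
t 16.43 tcp [ 511.8127 -219.1963  234.1895] zax [-0.082 -0.015] yaw 0.8474748273707926 q [ 0.9379  0.4514 -0.7974  1.711   0.3719  1.2106  0.045 ] qd [-0.0056 -0.0415 -0.0133 -0.0564 -0.0159  0.021   0.0113]
t 16.85 tcp [ 512.2326 -218.2727  166.231 ] zax [-0.0811 -0.0148] yaw 0.9254204220411939 q [ 0.904   0.5273 -0.76    1.7753  0.4371  1.0906 -0.0092] qd [-0.0888  0.2135  0.105   0.1517  0.169  -0.2807 -0.1344]
t 17.27 tcp [ 506.7146 -215.7093  127.3334] zax [-0.094  -0.0074] yaw 1.0589889366074432 q [ 0.8846  0.5765 -0.7355  1.8053  0.4718  1.0367 -0.0368] qd [-0.005   0.0165  0.0041  0.0052  0.0078 -0.0057 -0.0046]
```

```bash
python3 -m handwheel '{"linear": [[0,0,0.01],[0,0,0.02],[0,0,0.03],[0,0,0.04]], "yaw": [0,0,0,0]}' >/dev/null; python3 st.py; python3 -m handwheel '{"linear": [[0,0,0]], "yaw": [0]}' >/dev/null; python3 st.py; python3 -m handwheel '{"linear": [[0,0,0],[0,0,0]], "yaw": [0,0]}' >/dev/null; python3 st.py;   python3 -m handwheel '{"linear": [[0,0,-0.04],[0,0,-0.03]], "yaw": [0,0]}' >/dev/null; python3 st.py;python3 -m handwheel '{"linear": [[0,0,-0.02],[0,0,-0.015],[0,0,-0.01]], "yaw": [0,0,0]}' >/dev/null; python3 st.py; python3 -m handwheel '{"linear": [[0,0,-0.005],[0,0,-0.002],[0,0,0]], "yaw": [0,0,0]}' >/dev/null; python3 st.py
```

```text
t 17.6 tcp [ 501.8986 -214.0205  225.8151] zax [-0.1052 -0.001 ] yaw 1.151831042129175 q [ 0.9399  0.4599 -0.7989  1.724   0.3671  1.2175  0.0477] qd [ 0.2483 -0.5627 -0.2758 -0.5015 -0.4725  0.906   0.3916]
t 17.68 tcp [ 506.6632 -214.4291  234.3119] zax [-0.0939 -0.006 ] yaw 1.1543655558651829 q [ 0.9416  0.4511 -0.804   1.7144  0.3644  1.2222  0.0496] qd [-0.0036  0.0395  0.0198  0.0683  0.0208 -0.0626 -0.0208]
t 17.85 tcp [ 509.13   -215.1622  239.6458] zax [-0.0862 -0.0107] yaw 1.1101241444236283 q [ 0.9423  0.4436 -0.8053  1.71    0.3627  1.2234  0.0509] qd [ 0.0052 -0.0216  0.0017 -0.0003 -0.0053  0.0065  0.0042]
t 18.02 tcp [ 514.9043 -217.0324  176.1426] zax [-0.0715 -0.0186] yaw 1.0231478469710675 q [ 0.9089  0.5129 -0.7692  1.7712  0.4305  1.0971 -0.0053] qd [-0.1842  0.3442  0.1963  0.2441  0.3544 -0.6121 -0.2845]
t 18.27 tcp [ 512.5806 -216.4634  125.7006] zax [-0.0752 -0.0173] yaw 1.056155290796004 q [ 0.8807  0.5744 -0.734   1.8109  0.4836  1.0141 -0.0478] qd [-0.0784  0.1669  0.097   0.0891  0.1445 -0.2106 -0.1118]
t 18.52 tcp [ 510.755  -215.6564  115.7138] zax [-0.0797 -0.0149] yaw 1.0954046626042546 q [ 0.8754  0.5879 -0.7272  1.8175  0.4926  1.0018 -0.0549] qd [-0.0008 -0.0014 -0.0044 -0.0078 -0.0016  0.0049  0.0022]
```

```bash
python3 -m handwheel '{"linear": [[0,0,0.012],[0,0,0.025],[0,0,0.04],[0,0,0.04],[0,0,0]], "yaw": [0,0,0,0,0]}' >/dev/null; python3 st.py; python3 -m handwheel '{"linear": [[0,0,0],[0,0,-0.0417],[0,0,-0.0417],[0,0,-0.02],[0,0,-0.01]], "yaw": [0,0,0,0,0]}' >/dev/null; python3 st.py;   python3 -m handwheel '{"linear": [[0,0,-0.003],[0,0,0]], "yaw": [0,0]}' >/dev/null; python3 st.py
```

```text
t 18.93 tcp [ 510.6889 -213.9829  241.9905] zax [-0.079  -0.0135] yaw 1.2288519261295752 q [ 0.945   0.4388 -0.8109  1.7115  0.363   1.2196  0.0503] qd [ 0.0011  0.0164  0.0085  0.0508  0.009  -0.0482 -0.0145]
t 19.35 tcp [ 518.8325 -216.674   139.1294] zax [-0.0552 -0.0272] yaw 1.1096314190352619 q [ 0.8861  0.553  -0.745   1.8072  0.4789  1.0153 -0.046 ] qd [-0.0745  0.1515  0.0904  0.0968  0.1417 -0.2118 -0.1137]
t 19.52 tcp [ 517.1978 -216.0228  134.1987] zax [-0.0591 -0.0253] yaw 1.1451106684398291 q [ 0.8839  0.5594 -0.7421  1.811   0.4826  1.0108 -0.0488] qd [ 0.0011  0.0009 -0.0059 -0.003  -0.0049  0.0085  0.0035]
```

```bash
python3 -m handwheel '{"linear": [[0,0,0.012],[0,0,0.025],[0,0,0.035],[0,0,0.035],[0,0,0]], "yaw": [0,0,0,0,0]}' >/dev/null; python3 -m handwheel '{"linear": [[0,0,0],[0,0,-0.0417],[0,0,-0.0417],[0,0,-0.02],[0,0,-0.01]], "yaw": [0,0,0,0,0]}' >/dev/null; python3 -m handwheel '{"linear": [[0,0,-0.003],[0,0,0]], "yaw": [0,0]}' >/dev/null; python3 st.py;  python3 -m handwheel '{"linear": [[0,0,0.012],[0,0,0.025],[0,0,0.035],[0,0,0.035],[0,0,0]], "yaw": [0,0,0,0,0]}' >/dev/null; python3 -m handwheel '{"linear": [[0,0,0],[0,0,-0.0417],[0,0,-0.0417],[0,0,-0.02],[0,0,-0.01]], "yaw": [0,0,0,0,0]}' >/dev/null; python3 -m handwheel '{"linear": [[0,0,-0.003],[0,0,0]], "yaw": [0,0]}' >/dev/null; python3 st.py
```

```text
t 20.52 tcp [ 525.9914 -216.1549  147.2874] zax [-0.0339 -0.0368] yaw 1.2482699587884099 q [ 0.887   0.5392 -0.7522  1.8062  0.4805  1.0068 -0.0491] qd [ 0.0006 -0.0019 -0.0082 -0.0064 -0.0045  0.0104  0.0023]
t 21.52 tcp [ 535.0188 -216.274   161.5119] zax [-0.0075 -0.0485] yaw 1.3652936055734337 q [ 0.8907  0.5179 -0.7627  1.8003  0.4777  1.0033 -0.0487] qd [ 0.0024 -0.001  -0.0075 -0.0084 -0.0044  0.0101  0.0033]
```

```bash
python3 wl.py w3; python3 meas.py w3 533 -252 25 43 52;python3 meas.py w3 533 -252 25 55 80; python3 meas.py w3 640 -260 35 52 70; python3 meas.py w3 414 -242 35 52 70
```

```text
tcp [ 535.02 -216.27  161.51] t 21.5167 q [ 0.89  0.52 -0.76  1.8   0.48  1.   -0.05] w 0.6533933990574743 yaw 1.3652936055734337
604 mean [ 532.  -247.2   48. ] bbox ctr [ 532.1 -249.9   47.6] ext [25.8 26.4  8.8] z5/50/95 [46.  48.  49.6]
circle (531.857177734375, -250.1596221923828) 13.526997566223145
305 mean [ 532.1 -248.    62.3] bbox ctr [ 532.2 -249.1   63.2] ext [13.6 12.5 16.3] z5/50/95 [55.3 60.6 70.5]
circle (532.16552734375, -249.5675506591797) 7.383874893188477
1405 mean [ 635.4 -242.9   59.9] bbox ctr [ 639.8 -248.5   57.7] ext [48.4 32.3 11.1] z5/50/95 [54.  60.7 62. ]
circle (639.90185546875, -250.84075927734375) 24.547653198242188
3617 mean [ 415.  -233.6   60.6] bbox ctr [ 413.1 -233.6   57.9] ext [52.4 40.7 11.8] z5/50/95 [56.3 61.  62.1]
circle (413.0041198730469, -239.0956573486328) 26.56700897216797
```

View pics/w3.png

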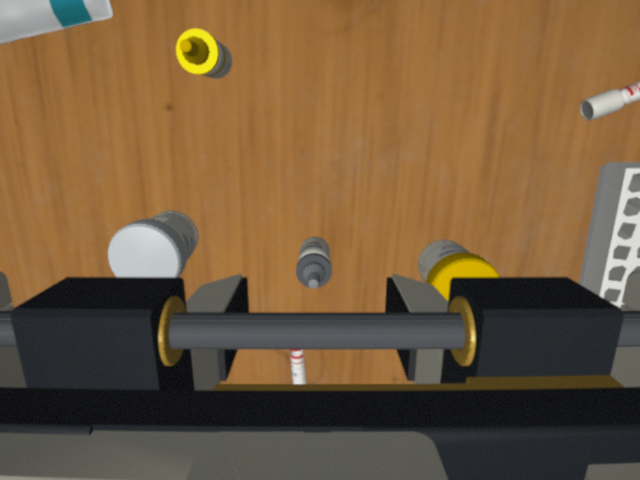

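The view shows the grey collar at (314,270), with the grey cup (147,253) and the yellow cup (463,278) on either side. The fingers fit between them. Going down on the grey dropper.

```bash
python3 -m handwheel '{"linear": [[0,-0.006,-0.008],[-0.001,-0.008,-0.012],[-0.001,-0.008,-0.012],[0,-0.006,-0.012],[0,-0.003,-0.008]], "yaw": [-0.5,-0.5,0,0,0]}' 0.6; python3 -m handwheel '{"linear": [[0,0,-0.004],[0,0,0],[0,0,0]], "yaw": [0,0,0]}'
```

```text
t: 21.98
tcp_pos: [537.5, -252.0, 112.0]
orientation: [[1.0, 0.004, 0.002], [0.004, -0.999, -0.054], [0.002, 0.054, -0.999]]
wrist_force: [-0.7, 0.3, -0.9]
width: 0.597
t: 22.23
tcp_pos: [535.0, -253.6, 103.6]
orientation: [[1.0, 0.001, -0.003], [0.001, -0.999, -0.052], [-0.003, 0.052, -0.999]]
wrist_force: [1.2, -1.3, 0.3]
width: 0.599
```

```bash
python3 -m handwheel '{"linear": [[-0.001,0,-0.01],[-0.001,0.001,-0.012],[0,0,-0.012],[0,0,-0.01],[0,0,-0.006]], "yaw": [0,0,0,0,0]}'; python3 -m handwheel '{"linear": [[0,0,-0.003],[0,0,0],[0,0,0]], "yaw": [0,0,0]}'
```

```text
t: 22.65
tcp_pos: [534.4, -251.4, 50.9]
orientation: [[1.0, 0.003, 0.001], [0.003, -0.999, -0.053], [0.001, 0.053, -0.999]]
wrist_force: [-0.7, 0.2, -0.3]
width: 0.597
t: 22.9
tcp_pos: [532.9, -250.0, 44.6]
orientation: [[1.0, 0.004, -0.003], [0.004, -0.999, -0.051], [-0.003, 0.051, -0.999]]
wrist_force: [0.1, -0.1, -0.1]
width: 0.599
```

```bash
python3 -m handwheel '{"linear": [[0,-0.001,-0.008],[0,-0.001,-0.009],[0,0,-0.008],[0,0,-0.004],[0,0,0]], "yaw": [0,0,0,0,0]}'; python3 -m handwheel '{"linear": [[0,0,0],[0,0,0],[0,0,0],[0,0,0],[0,0,0]], "yaw": [0,0,0,0,0]}' 0 20; python3 -m handwheel '{"linear": [[0,0,0],[0,0,0],[0,0,0]], "yaw": [0,0,0]}'
```

```text
t: 23.32
tcp_pos: [534.0, -253.0, 13.8]
orientation: [[1.0, 0.004, -0.001], [0.004, -0.999, -0.052], [-0.001, 0.052, -0.999]]
wrist_force: [-0.9, -0.3, 0.6]
width: 0.602
t: 23.73
tcp_pos: [534.2, -252.8, 13.8]
orientation: [[1.0, 0.004, -0.001], [0.004, -0.999, -0.052], [-0.001, 0.052, -0.999]]
wrist_force: [-0.6, -0.3, -0.5]
width: 0.289
t: 23.98
tcp_pos: [534.5, -253.0, 14.4]
orientation: [[1.0, 0.004, 0.0], [0.004, -0.999, -0.052], [-0.0, 0.052, -0.999]]
wrist_force: [0.3, -0.3, -0.5]
width: 0.269
```

```bash
python3 -m handwheel '{"linear": [[0,0,0.005],[0,0,0.012],[0,0,0.02],[0,0,0.025],[0,0,0.03]], "yaw": [0,0,0,0,0]}'; python3 -m handwheel '{"linear": [[0,0,0.03],[0,0.005,0.02],[0,0.01,0],[0,0.015,0],[0,0.018,0]], "yaw": [0,0,0,0,0]}'; python3 st.py
```

```text
t: 24.4
tcp_pos: [529.1, -250.6, 105.5]
orientation: [[1.0, 0.006, -0.011], [0.005, -0.999, -0.046], [-0.011, 0.046, -0.999]]
wrist_force: [0.5, -0.3, -0.4]
width: 0.268
t: 24.82
tcp_pos: [532.5, -205.9, 169.0]
orientation: [[1.0, -0.001, 0.001], [-0.001, -0.999, -0.055], [0.001, 0.055, -0.999]]
wrist_force: [-0.1, 0.4, 0.3]
width: 0.268
t 24.82 tcp [ 532.498  -205.8894  168.9661] zax [ 0.0007 -0.0546] yaw -0.07974198171922409 q [ 0.8853  0.4921 -0.7697  1.8176  0.4677  0.9982 -0.0861] qd [-0.2621 -0.1363 -0.0804  0.2004 -0.0483 -0.0555 -0.3864]
```

```bash
python3 -m handwheel '{"linear": [[0,0.02,0],[0,0.02,0],[0,0.02,0],[0,0.02,0],[0,0.02,0]], "yaw": [0,0,0,0,0]}'; python3 -m handwheel '{"linear": [[0,0.02,0],[0,0.02,0],[0,0.02,0],[0,0.02,0],[0,0.02,0]], "yaw": [0,0,0,0,0]}'; python3 st.py
```

```text
t: 25.23
tcp_pos: [528.0, -96.5, 166.5]
orientation: [[1.0, 0.0, -0.005], [0.0, -0.999, -0.053], [-0.005, 0.053, -0.999]]
wrist_force: [0.7, 1.1, -1.7]
width: 0.266
t: 25.65
tcp_pos: [521.1, 14.8, 162.6]
orientation: [[1.0, 0.007, -0.013], [0.007, -0.999, -0.052], [-0.013, 0.052, -0.999]]
wrist_force: [0.6, -0.4, -0.0]
width: 0.266
t 25.65 tcp [521.128   14.7515 162.6199] zax [-0.0128 -0.0517] yaw 0.38425212280369014 q [ 0.5535  0.4521 -0.831   1.9104  0.4546  0.9906 -0.4883] qd [-0.4684  0.0376 -0.0518  0.0013  0.0185  0.0365 -0.5066]
```

```bash
python3 -m handwheel '{"linear": [[0.001,0.02,0],[0.001,0.02,0],[0.001,0.02,0],[0.001,0.02,0],[0.001,0.02,0]], "yaw": [0,0,0,0,0]}'; python3 -m handwheel '{"linear": [[0.002,0.02,0],[0.002,0.02,0],[0.002,0.02,0],[0.002,0.02,0],[0.002,0.018,0]], "yaw": [0,0,0,0,0]}';  python3 -m handwheel '{"linear": [[0.001,0.015,0],[0.001,0.01,0],[0,0.006,0],[0,0.002,0],[0,0,0]], "yaw": [0,0,0,0,0]}';python3 -m handwheel '{"linear": [[0,0,0],[0,0,0]], "yaw": [0,0]}'; python3 wl.py w4; python3 pock.py w4
```

```text
t: 26.07
tcp_pos: [518.0, 124.8, 158.7]
orientation: [[1.0, 0.015, -0.022], [0.014, -0.999, -0.052], [-0.022, 0.052, -0.998]]
wrist_force: [0.5, 0.5, 0.2]
width: 0.264
t: 26.48
tcp_pos: [519.1, 232.1, 154.6]
orientation: [[0.999, 0.023, -0.03], [0.022, -0.998, -0.054], [-0.032, 0.054, -0.998]]
wrist_force: [0.0, -0.1, -0.3]
width: 0.267
t: 26.9
tcp_pos: [513.6, 274.5, 151.6]
orientation: [[0.999, 0.036, -0.037], [0.034, -0.998, -0.054], [-0.039, 0.052, -0.998]]
wrist_force: [-0.2, -0.3, -0.4]
width: 0.271
t: 27.07
tcp_pos: [513.2, 273.0, 151.1]
orientation: [[0.999, 0.035, -0.038], [0.033, -0.998, -0.055], [-0.04, 0.054, -0.998]]
wrist_force: [-0.1, -0.3, -0.7]
width: 0.267
tcp [513.24 272.96 151.11] t 27.0667 q [ 0.05  0.61 -0.82  1.73  0.51  1.1  -0.93] w 0.26677063001034457 yaw 1.8897141974306224
blue 5657 bbox [494.4 223.1   9.4] [577.4 300.5  17.4] ctr [535.9 261.8  13.4] zmed 14.969210818965681 rect ((535.8313598632812, 261.738037109375), (76.52520751953125, 82.25020599365234), 89.0733413696289)
grey 8088 bbox [495.4 263.4   6.2] [579.3 387.4  24.9] ctr [537.4 325.4  15.6] zmed 14.963157132344662 rect ((537.0195922851562, 325.3511962890625), (124.14557647705078, 82.93335723876953), 89.15036010742188)
yellow 318 bbox [492.8 128.6   9. ] [543.9 138.8  16.2] ctr [518.4 133.7  12.6] zmed 14.605714680094774 rect ((518.3646850585938, 133.57192993164062), (9.676118850708008, 51.22134017944336), 88.9766845703125)
dark 15768 bbox [426.8 214.8   2.7] [482.8 390.5   9. ] ctr [454.8 302.7   5.9] zmed 5.870871442887415 rect ((454.5326232910156, 302.5672302246094), (175.36563110351562, 54.214324951171875), 89.15473175048828)
```

View pics/w4.png

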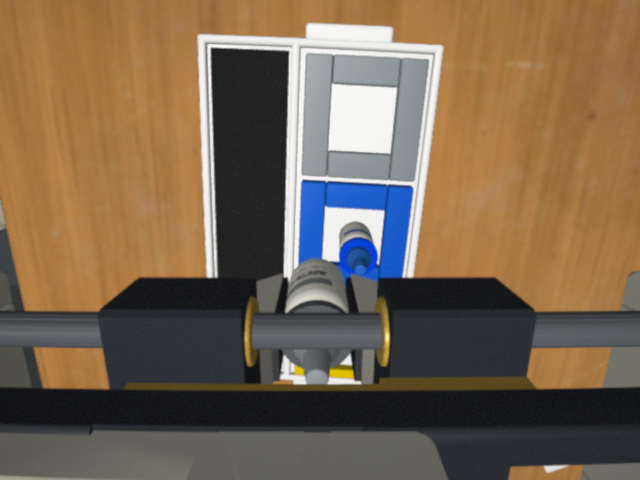

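```bash
python3 -m handwheel '{"linear": [[0.004,0.01,0],[0.005,0.015,0],[0.005,0.015,0],[0.005,0.013,0],[0.004,0.008,0]], "yaw": [-0.5,-0.5,-0.5,0,0]}'; python3 -m handwheel '{"linear": [[0.002,0.003,0],[0,0,0],[0,0,0]], "yaw": [0,0,0]}'
```

```text
t: 27.53
tcp_pos: [540.5, 330.2, 151.3]
orientation: [[0.999, -0.006, -0.038], [-0.008, -0.998, -0.058], [-0.038, 0.059, -0.998]]
wrist_force: [0.3, 0.4, -0.2]
width: 0.267
t: 27.78
tcp_pos: [543.6, 335.4, 151.1]
orientation: [[0.999, -0.006, -0.038], [-0.008, -0.998, -0.057], [-0.038, 0.057, -0.998]]
wrist_force: [-0.3, 0.4, -0.3]
width: 0.269
```

```bash
python3 -m handwheel '{"linear": [[-0.001,0.001,-0.012],[-0.001,0.002,-0.018],[-0.001,0.002,-0.018],[-0.001,0.001,-0.015],[0,0.001,-0.01]], "yaw": [0,0,0,0,0]}'; python3 -m handwheel '{"linear": [[0,0,-0.005],[0,0,0],[0,0,0]], "yaw": [0,0,0]}'
```

```text
t: 28.2
tcp_pos: [541.0, 339.5, 75.7]
orientation: [[0.999, -0.01, -0.034], [-0.012, -0.998, -0.057], [-0.033, 0.058, -0.998]]
wrist_force: [-0.8, -1.0, -0.9]
width: 0.27
t: 28.45
tcp_pos: [538.9, 337.0, 66.2]
orientation: [[0.999, -0.01, -0.039], [-0.013, -0.998, -0.061], [-0.038, 0.061, -0.997]]
wrist_force: [-0.0, -0.7, -0.6]
width: 0.268
```

```bash
python3 -m handwheel '{"linear": [[0,0.002,-0.008],[0,0.002,-0.01],[0,0.002,-0.008],[0,0.001,-0.004],[0,0,0]], "yaw": [0,0,0,0,0]}'; python3 -m handwheel '{"linear": [[0,0,0],[0,0,0]], "yaw": [0,0]}'
```

```text
t: 28.87
tcp_pos: [540.7, 345.5, 35.5]
orientation: [[0.999, -0.011, -0.035], [-0.014, -0.998, -0.059], [-0.035, 0.059, -0.998]]
wrist_force: [-0.2, -0.1, -0.5]
width: 0.267
t: 29.03
tcp_pos: [540.4, 345.9, 35.0]
orientation: [[0.999, -0.011, -0.036], [-0.013, -0.998, -0.059], [-0.035, 0.059, -0.998]]
wrist_force: [-0.2, 0.2, -0.5]
width: 0.271
```

```bash
python3 -m handwheel '{"linear": [[-0.001,-0.001,-0.004],[-0.001,-0.001,-0.003],[0,0,-0.002],[0,0,-0.001],[0,0,0]], "yaw": [0,0,0,0,0]}'; python3 -m handwheel '{"linear": [[0,0,-0.001],[0,0,-0.001],[0,0,-0.001],[0,0,0]], "yaw": [0,0,0,0]}'
```

```text
t: 29.45
tcp_pos: [538.7, 343.8, 25.0]
orientation: [[0.999, -0.011, -0.035], [-0.013, -0.998, -0.058], [-0.034, 0.059, -0.998]]
wrist_force: [-0.1, -0.6, 0.1]
width: 0.269
t: 29.78
tcp_pos: [539.1, 343.9, 22.3]
orientation: [[0.999, -0.012, -0.034], [-0.014, -0.998, -0.058], [-0.033, 0.058, -0.998]]
wrist_force: [-0.1, 0.3, 0.2]
width: 0.266
```

```bash
python3 -m handwheel '{"linear": [[0,0,-0.001],[0,0,0],[0,0,0]], "yaw": [0,0,0]}'; python3 -m handwheel '{"linear": [[0,0,0],[0,0,0],[0,0,0],[0,0,0]], "yaw": [0,0,0,0]}' 0.55; python3 -m handwheel '{"linear": [[0,0,0.006],[0,0,0.012],[0,0,0.02],[0,0,0.025],[0,0,0.03]], "yaw": [0,0,0,0,0]}' 0.7; python3 -m handwheel '{"linear": [[0,0,0.02],[0,0,0.005],[0,0,0]], "yaw": [0,0,0]}';python3 st.py
python3 - <<'E'
from h import *
c=r.capture("scene")["frame"][:,:,::-1];cv2.imwrite("pics/s2.png",cv2.resize(c[130:270,150:350],None,fx=4,fy=4))
E
```

```text
t: 30.03
tcp_pos: [539.4, 344.2, 22.6]
orientation: [[0.999, -0.012, -0.033], [-0.014, -0.998, -0.058], [-0.032, 0.059, -0.998]]
wrist_force: [-0.2, 0.1, -1.1]
width: 0.268
t: 30.37
tcp_pos: [539.5, 344.4, 22.4]
orientation: [[0.999, -0.012, -0.033], [-0.013, -0.998, -0.058], [-0.032, 0.058, -0.998]]
wrist_force: [-0.1, -0.5, -0.2]
width: 0.505
t: 30.78
tcp_pos: [534.9, 340.8, 113.6]
orientation: [[0.999, -0.01, -0.044], [-0.013, -0.998, -0.065], [-0.044, 0.065, -0.997]]
wrist_force: [-0.0, -0.6, 0.0]
width: 0.699
t: 31.03
tcp_pos: [537.6, 344.1, 149.4]
orientation: [[0.999, -0.01, -0.034], [-0.012, -0.998, -0.058], [-0.034, 0.058, -0.998]]
wrist_force: [0.3, 0.6, 0.3]
width: 0.701
t 31.03 tcp [537.6272 344.0837 149.3578] zax [-0.0342 -0.0578] yaw -0.6941641893897342 q [-0.0975  0.6961 -0.7862  1.5811  0.5379  1.159  -1.0321] qd [ 0.0023 -0.0297 -0.0072 -0.0091 -0.0093  0.0045  0.0045]
```

View pics/s2.png

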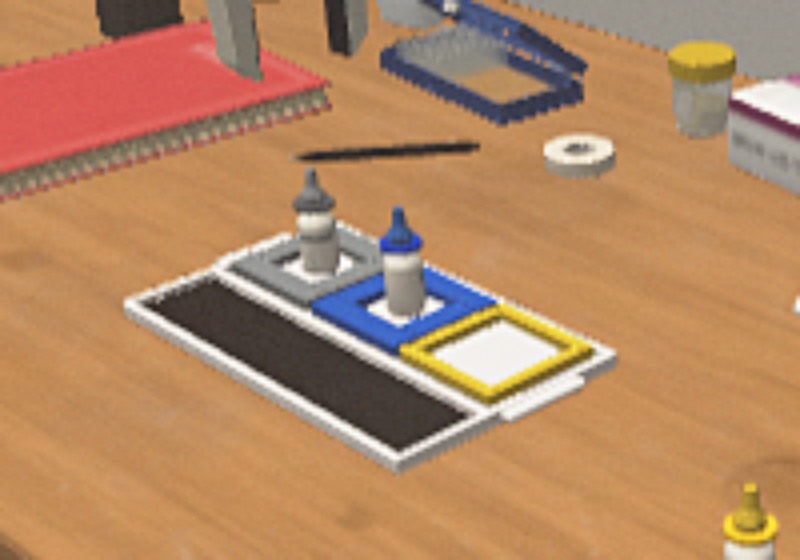

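Both bottles are upright in their pockets. The tool has picked up about 4° of tilt, so I'll run the up/down cycles that reduced it before, then go to the cup slowly.

```bash
python3 -m handwheel '{"linear": [[0,0,0.012],[0,0,0.025],[0,0,0.035],[0,0,0.035],[0,0,0]], "yaw": [0,0,0,0,0]}' >/dev/null; python3 -m handwheel '{"linear": [[0,0,0],[0,0,-0.0417],[0,0,-0.0417],[0,0,-0.02],[0,0,-0.01]], "yaw": [0,0,0,0,0]}' >/dev/null; python3 -m handwheel '{"linear": [[0,0,-0.003],[0,0,0]], "yaw": [0,0]}' >/dev/null; python3 st.py;  python3 -m handwheel '{"linear": [[0,0,0.012],[0,0,0.025],[0,0,0.035],[0,0,0.035],[0,0,0]], "yaw": [0,0,0,0,0]}' >/dev/null; python3 -m handwheel '{"linear": [[0,0,0],[0,0,-0.0417],[0,0,-0.0417],[0,0,-0.02],[0,0,-0.01]], "yaw": [0,0,0,0,0]}' >/dev/null; python3 -m handwheel '{"linear": [[0,0,-0.003],[0,0,0]], "yaw": [0,0]}' >/dev/null; python3 st.py
```

```text
t 32.08 tcp [531.7229 339.0716 130.9156] zax [-0.049  -0.0667] yaw -0.6368236242887255 q [-0.1003  0.7151 -0.7768  1.5976  0.5458  1.1439 -1.0376] qd [-0.0001  0.0173  0.0001  0.005   0.0017  0.0068 -0.0006]
t 33.08 tcp [536.0517 345.6977 143.7201] zax [-0.0279 -0.0515] yaw -0.543078717943834 q [-0.0978  0.6967 -0.7851  1.5948  0.5435  1.1377 -1.038 ] qd [ 0.0047 -0.0023 -0.0067 -0.0064 -0.0031  0.0096  0.0021]
```

```bash
python3 -m handwheel '{"linear": [[0,0,0.012],[0,0,0.025],[0,0,0.035],[0,0,0.035],[0,0,0]], "yaw": [0,0,0,0,0]}' >/dev/null; python3 -m handwheel '{"linear": [[0,0,0],[0,0,-0.0417],[0,0,-0.0417],[0,0,-0.02],[0,0,-0.01]], "yaw": [0,0,0,0,0]}' >/dev/null; python3 -m handwheel '{"linear": [[0,0,-0.003],[0,0,0]], "yaw": [0,0]}' >/dev/null; python3 st.py;  python3 -m handwheel '{"linear": [[0,0,0.012],[0,0,0.025],[0,0,0.035],[0,0,0.035],[0,0,0]], "yaw": [0,0,0,0,0]}' >/dev/null; python3 -m handwheel '{"linear": [[0,0,0],[0,0,-0.0417],[0,0,-0.0417],[0,0,-0.02],[0,0,-0.01]], "yaw": [0,0,0,0,0]}' >/dev/null; python3 -m handwheel '{"linear": [[0,0,-0.003],[0,0,0]], "yaw": [0,0]}' >/dev/null; python3 st.py
```

```text
t 34.08 tcp [540.7729 353.1195 159.7282] zax [-0.0038 -0.0342] yaw -0.462397124662851 q [-0.0944  0.6745 -0.7952  1.5904  0.5397  1.1325 -1.0376] qd [-0.0005 -0.0026 -0.0042 -0.0071 -0.0045  0.011   0.0031]
t 35.08 tcp [545.1721 360.5015 175.9824] zax [ 0.02   -0.0165] yaw -0.3990817605013596 q [-0.0907  0.6525 -0.8054  1.5857  0.5355  1.1272 -1.0369] qd [ 0.0015 -0.0039 -0.0063 -0.0068 -0.0035  0.011   0.002 ]
```

```bash
python3 -m handwheel '{"linear": [[0.001,-0.008,0],[0.002,-0.014,0],[0.003,-0.02,0],[0.003,-0.022,0],[0.003,-0.022,0]], "yaw": [0,0,0,0,0]}'; python3 -m handwheel '{"linear": [[0.003,-0.022,0],[0.003,-0.022,0],[0.003,-0.022,0],[0.003,-0.022,0],[0.003,-0.022,0]], "yaw": [0,0,0,0,0]}'; python3 -m handwheel '{"linear": [[0.004,-0.022,0],[0.004,-0.022,0],[0.004,-0.022,0],[0.004,-0.022,0],[0.004,-0.022,0]], "yaw": [0,0,0,0,0]}'; python3 st.py
```

```text
t: 35.5
tcp_pos: [557.5, 280.6, 184.2]
orientation: [[1.0, 0.003, 0.027], [0.003, -1.0, -0.006], [0.027, 0.006, -1.0]]
wrist_force: [0.8, -0.1, -0.2]
width: 0.698
t: 35.92
tcp_pos: [577.6, 165.1, 194.1]
orientation: [[0.999, 0.002, 0.041], [0.003, -1.0, -0.004], [0.041, 0.004, -0.999]]
wrist_force: [1.4, 0.3, 0.6]
width: 0.7
t: 36.33
tcp_pos: [602.7, 47.5, 204.3]
orientation: [[0.998, 0.0, 0.056], [0.001, -1.0, -0.006], [0.056, 0.006, -0.998]]
wrist_force: [-0.1, -0.0, 0.1]
width: 0.696
t 36.33 tcp [602.7133  47.5265 204.2593] zax [ 0.0561 -0.0063] yaw 0.048377792374568136 q [ 0.5021  0.507  -0.8429  1.7341  0.457   1.0451 -0.4938] qd [ 0.4568 -0.0041  0.0261 -0.0685 -0.0269  0.0084  0.509 ]
```

```bash
python3 -m handwheel '{"linear": [[0.002,-0.015,0],[0.002,-0.015,-0.008],[0.002,-0.015,-0.015],[0.002,-0.015,-0.025],[0.002,-0.015,-0.03]], "yaw": [0,0,0,0,0]}'; python3 st.py; python3 -m handwheel '{"linear": [[0.002,-0.015,0],[0.002,-0.015,0],[0.002,-0.015,0],[0.002,-0.015,0],[0.002,-0.015,0]], "yaw": [0,0,0,0,0]}'; python3 st.py
```

```text
t: 36.75
tcp_pos: [622.3, -36.8, 136.1]
orientation: [[0.997, -0.005, 0.08], [-0.004, -1.0, -0.011], [0.08, 0.011, -0.997]]
wrist_force: [0.9, -0.4, -0.9]
width: 0.702
t 36.75 tcp [622.2748 -36.7795 136.1403] zax [ 0.0803 -0.0114] yaw -0.24098579194706454 q [ 0.582   0.5966 -0.7721  1.7665  0.5425  0.912  -0.4197] qd [ 0.0451  0.4699  0.3437  0.1789  0.4355 -0.6237 -0.0003]
t: 37.17
tcp_pos: [625.7, -117.3, 123.5]
orientation: [[0.998, -0.002, 0.066], [-0.002, -1.0, -0.009], [0.066, 0.009, -0.998]]
wrist_force: [0.3, -1.0, 0.1]
width: 0.699
t 37.17 tcp [ 625.6558 -117.2936  123.4749] zax [ 0.066  -0.0093] yaw -0.08697651350388927 q [ 0.6906  0.6402 -0.756   1.7272  0.5474  0.9222 -0.2814] qd [ 0.2456  0.1065  0.0296 -0.1398  0.0109  0.0439  0.3283]
```

```bash
python3 -m handwheel '{"linear": [[0.001,-0.016,0],[0.001,-0.018,0],[0.001,-0.018,0],[0.001,-0.018,0],[0.001,-0.016,0]], "yaw": [0,0,0,0,0]}'; python3 st.py; python3 -m handwheel '{"linear": [[0.001,-0.012,0],[0,-0.008,0],[0,-0.004,0],[0,0,0],[0,0,0]], "yaw": [0,0,0,0,0]}'; python3 st.py
```

```text
t: 37.58
tcp_pos: [628.9, -207.8, 118.4]
orientation: [[0.998, 0.002, 0.063], [0.002, -1.0, -0.008], [0.063, 0.008, -0.998]]
wrist_force: [0.3, -0.3, -0.4]
width: 0.699
t 37.58 tcp [ 628.9416 -207.7954  118.3913] zax [ 0.0633 -0.0077] yaw 0.1351873785791817 q [ 0.8034  0.6879 -0.7435  1.6578  0.5513  0.947  -0.1269] qd [ 0.2304  0.1245  0.0275 -0.1873  0.0115  0.0707  0.3356]
t: 38.0
tcp_pos: [628.1, -238.3, 114.9]
orientation: [[0.998, -0.003, 0.061], [-0.002, -1.0, -0.008], [0.061, 0.008, -0.998]]
wrist_force: [-0.7, 0.3, -0.2]
width: 0.7
t 38.0 tcp [ 628.0504 -238.3363  114.8569] zax [ 0.0607 -0.0082] yaw -0.14231001908727867 q [ 0.8359  0.7071 -0.7361  1.6316  0.5542  0.9561 -0.0835] qd [-0.0001  0.0032 -0.0019  0.0025 -0.0005 -0.0047  0.002 ]
```

```bash
python3 -m handwheel '{"linear": [[0,0,0.0417],[0,0,0.0417],[0,0,0.02],[0,0,0.01],[0,0,0.003]], "yaw": [0,0,0,0,0]}' >/dev/null; python3 st.py;  python3 -m handwheel '{"linear": [[0,0,-0.012],[0,0,-0.022],[0,0,-0.03],[0,0,0],[0,0,0]], "yaw": [0,0,0,0,0]}' >/dev/null; python3 st.py
```

```text
t 38.42 tcp [ 625.4596 -229.9307  231.8061] zax [ 0.0539 -0.0015] yaw 0.37751942172535713 q [ 0.8778  0.5876 -0.8157  1.5424  0.4493  1.1527 -0.0097] qd [-0.0013 -0.043  -0.0231 -0.0264 -0.0339  0.0546  0.0168]
t 38.83 tcp [ 624.5944 -225.9185  162.0139] zax [ 0.0531 -0.0011] yaw 0.6840460950816131 q [ 0.8512  0.6517 -0.7775  1.611   0.506   1.0355 -0.0522] qd [-0.007   0.0576  0.0242  0.0671  0.0194 -0.0183 -0.0167]
```

```bash
python3 -m handwheel '{"linear": [[0,0,0.0417],[0,0,0.0417],[0,0,0.01],[0,0,0.003],[0,0,-0.012]], "yaw": [0,0,0,0,0]}' >/dev/null; python3 st.py;  python3 -m handwheel '{"linear": [[0,0,-0.025],[0,0,-0.04],[0,0,-0.04],[0,0,0],[0,0,0]], "yaw": [0,0,0,0,0]}' >/dev/null; python3 st.py
```

```text
t 39.25 tcp [ 622.1792 -223.2069  247.3238] zax [0.0464 0.0042] yaw 0.8275238767796681 q [ 0.8808  0.572  -0.8288  1.5311  0.433   1.1857  0.0006] qd [-0.0385  0.1312  0.0783  0.1956  0.113  -0.2854 -0.0851]
t 39.67 tcp [ 619.903  -222.3389  134.7351] zax [0.0448 0.0042] yaw 0.8881017133338588 q [ 0.8418  0.6785 -0.7629  1.6361  0.5253  0.9981 -0.0664] qd [-0.0007  0.063   0.0223  0.0669  0.02   -0.0178 -0.0178]
```

```bash
python3 -m handwheel '{"linear": [[0,0,0.0417],[0,0,0.0417],[0,0,0.01],[0,0,0.003],[0,0,-0.012]], "yaw": [0,0,0,0,0]}' >/dev/null; python3 -m handwheel '{"linear": [[0,0,-0.025],[0,0,-0.035],[0,0,-0.035],[0,0,0],[0,0,0]], "yaw": [0,0,0,0,0]}' >/dev/null; python3 st.py; python3 -m handwheel '{"linear": [[0,0,0.0417],[0,0,0.0417],[0,0,0.01],[0,0,0.003],[0,0,-0.012]], "yaw": [0,0,0,0,0]}' >/dev/null; python3 -m handwheel '{"linear": [[0,0,-0.025],[0,0,-0.035],[0,0,-0.035],[0,0,0],[0,0,0]], "yaw": [0,0,0,0,0]}' >/dev/null; python3 st.py; python3 wl.py w5;  python3 meas.py w5 640 -260 35 52 70
```

```text
t 40.5 tcp [ 619.4743 -220.429   128.2241] zax [0.048  0.0047] yaw 1.023502237130254 q [ 0.8399  0.6831 -0.7603  1.6459  0.5315  0.9824 -0.0714] qd [-0.001   0.0493  0.0197  0.0522  0.0159 -0.0139 -0.0143]
t 41.33 tcp [ 619.5598 -218.793   122.5528] zax [0.0527 0.0041] yaw 1.1507493801776911 q [ 0.8378  0.6866 -0.7577  1.6553  0.5382  0.9662 -0.0768] qd [-0.0033  0.0514  0.0186  0.0536  0.0176 -0.0131 -0.0132]
tcp [ 619.56 -218.79  122.55] t 41.3333 q [ 0.84  0.69 -0.76  1.66  0.54  0.97 -0.08] w 0.6956835195328677 yaw 1.1507493801776911
2623 mean [ 640.5 -246.4   60.3] bbox ctr [ 641.1 -258.3   57.6] ext [51.3 52.2 11.2] z5/50/95 [55.3 60.8 62. ]
circle (641.15869140625, -258.531982421875) 26.56894874572754
```

View pics/w5.png

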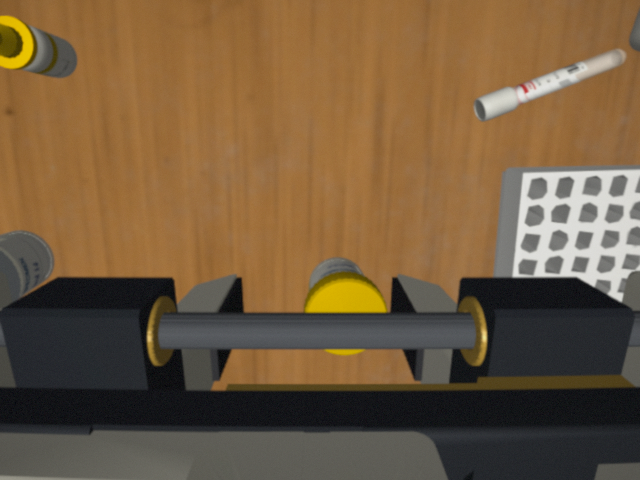

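The yellow lid is at about (345,312), measured centre (641,−259) and top z≈61. Both agree with the top view. Approaching.

```bash
python3 -m handwheel '{"linear": [[0.004,-0.007,0],[0.004,-0.008,0],[0.004,-0.008,0],[0.004,-0.007,0],[0.003,-0.004,0]], "yaw": [-1,0,0,0,0]}' 0.92; python3 -m handwheel '{"linear": [[0,0,0],[0,0,0]], "yaw": [0,0]}'
```

```text
t: 41.8
tcp_pos: [643.0, -256.8, 129.3]
orientation: [[0.998, 0.001, 0.059], [0.001, -1.0, -0.0], [0.059, 0.0, -0.998]]
wrist_force: [-0.5, -0.2, 0.4]
width: 0.919
t: 41.97
tcp_pos: [644.7, -259.8, 130.7]
orientation: [[0.998, -0.002, 0.062], [-0.002, -1.0, -0.002], [0.062, 0.001, -0.998]]
wrist_force: [-0.1, 0.3, -0.5]
width: 0.924
```

```bash
python3 -m handwheel '{"linear": [[-0.001,0,-0.01],[-0.001,0,-0.013],[0,0,-0.013],[0,0,-0.01],[0,0,-0.006]], "yaw": [0,0,0,0,0]}'; python3 -m handwheel '{"linear": [[0,0,0],[0,0,0]], "yaw": [0,0]}'
```

```text
t: 42.38
tcp_pos: [642.4, -258.9, 74.8]
orientation: [[0.998, -0.001, 0.063], [-0.001, -1.0, -0.002], [0.063, 0.002, -0.998]]
wrist_force: [-0.3, -0.6, 0.3]
width: 0.92
t: 42.55
tcp_pos: [640.0, -257.5, 70.6]
orientation: [[0.998, -0.0, 0.058], [-0.0, -1.0, 0.001], [0.058, -0.001, -0.998]]
wrist_force: [0.6, 0.1, 0.7]
width: 0.919
```

```bash
python3 -m handwheel '{"linear": [[0.001,-0.001,-0.008],[0.001,0,-0.01],[0,0,-0.009],[0,0,-0.005],[0,0,0]], "yaw": [0,0,0,0,0]}'; python3 -m handwheel '{"linear": [[0,0,0],[0,0,0]], "yaw": [0,0]}'
```

```text
t: 42.97
tcp_pos: [642.8, -258.4, 35.9]
orientation: [[0.998, 0.0, 0.059], [0.0, -1.0, 0.001], [0.059, -0.001, -0.998]]
wrist_force: [-0.2, 0.0, 0.5]
width: 0.92
t: 43.13
tcp_pos: [642.6, -258.2, 35.2]
orientation: [[0.998, 0.0, 0.058], [0.0, -1.0, 0.001], [0.058, -0.001, -0.998]]
wrist_force: [0.1, 0.5, 0.3]
width: 0.921
```

Well centred. Closing with 25 N.

```bash
python3 -m handwheel '{"linear": [[0,0,0],[0,0,0],[0,0,0],[0,0,0],[0,0,0]], "yaw": [0,0,0,0,0]}' 0 25; python3 -m handwheel '{"linear": [[0,0,0],[0,0,0],[0,0,0]], "yaw": [0,0,0]}'; python3 -m handwheel '{"linear": [[0,0,0.004],[0,0,0.008],[0,0,0.015],[0,0,0.02],[0,0,0.02]], "yaw": [0,0,0,0,0]}'; python3 -m handwheel '{"linear": [[0,0,0.02],[0,0,0.015],[0,0,0.008],[0,0,0.002],[0,0,0]], "yaw": [0,0,0,0,0]}'
```

```text
t: 43.55
tcp_pos: [643.8, -258.6, 37.1]
orientation: [[0.998, 0.0, 0.061], [0.0, -1.0, -0.0], [0.061, 0.0, -0.998]]
wrist_force: [-0.1, 0.1, 0.1]
width: 0.607
t: 43.8
tcp_pos: [643.8, -258.8, 37.3]
orientation: [[0.998, 0.0, 0.061], [0.0, -1.0, -0.0], [0.061, 0.0, -0.998]]
wrist_force: [1.0, -0.4, -0.6]
width: 0.553
t: 44.22
tcp_pos: [639.7, -257.4, 103.6]
orientation: [[0.999, 0.001, 0.052], [0.001, -1.0, 0.004], [0.052, -0.004, -0.999]]
wrist_force: [0.3, -0.2, -0.1]
width: 0.55
t: 44.63
tcp_pos: [643.7, -257.6, 162.8]
orientation: [[0.998, 0.002, 0.064], [0.002, -1.0, -0.001], [0.064, 0.001, -0.998]]
wrist_force: [-0.3, -0.4, -0.4]
width: 0.552
```

```bash
python3 wl.py w6
python3 - <<'E'
from h import *
c=r.capture("scene")["frame"][:,:,::-1];cv2.imwrite("pics/s3.png",cv2.resize(c[150:350,320:600],None,fx=2.8,fy=2.8))
E
```

```text
tcp [ 643.73 -257.55  162.84] t 44.6333 q [ 0.86  0.69 -0.77  1.54  0.52  1.06 -0.02] w 0.5518181241792997 yaw 0.09510514162510321
```

View pics/s3.png

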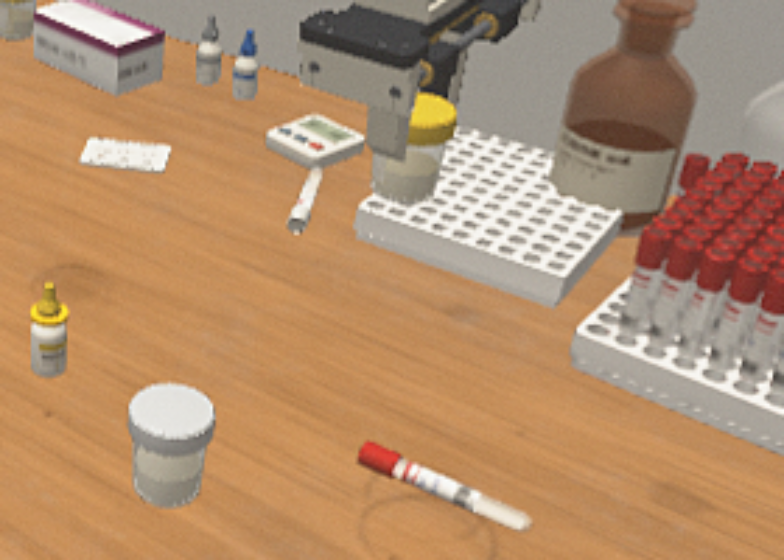

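View pics/w6.png

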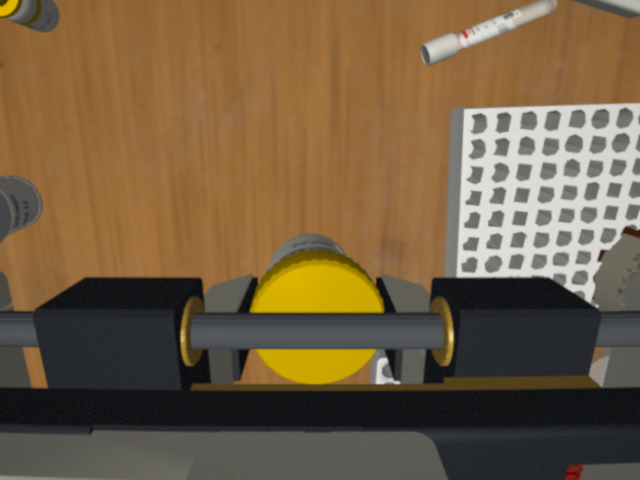

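```bash
python3 -m handwheel '{"linear": [[-0.002,0.006,0],[-0.004,0.012,0],[-0.005,0.018,0],[-0.005,0.02,0],[-0.005,0.02,0]], "yaw": [0,0,0,0,0]}'; python3 -m handwheel '{"linear": [[-0.005,0.02,0],[-0.005,0.02,0],[-0.005,0.02,0],[-0.005,0.02,0],[-0.005,0.02,0]], "yaw": [0,0,0,0,0]}'; python3 -m handwheel '{"linear": [[-0.005,0.02,0],[-0.005,0.02,0],[-0.005,0.02,0],[-0.005,0.02,0],[-0.005,0.02,0]], "yaw": [0,0,0,0,0]}'; python3 st.py
```

```text
t: 45.15
tcp_pos: [616.7, -181.8, 154.8]
orientation: [[0.999, -0.007, 0.054], [-0.007, -1.0, 0.001], [0.054, -0.002, -0.999]]
wrist_force: [0.8, 0.8, -0.1]
width: 0.549
t: 45.57
tcp_pos: [582.9, -70.5, 149.2]
orientation: [[0.999, -0.004, 0.043], [-0.004, -1.0, 0.006], [0.043, -0.006, -0.999]]
wrist_force: [-0.3, 1.0, -0.8]
width: 0.553
t: 45.98
tcp_pos: [547.8, 40.1, 144.4]
orientation: [[0.999, 0.002, 0.032], [0.001, -1.0, 0.008], [0.032, -0.008, -0.999]]
wrist_force: [0.0, 0.5, -0.4]
width: 0.547
t 45.98 tcp [547.8047  40.1173 144.3977] zax [0.0325 0.0082] yaw 0.07839110635506293 q [ 0.5436  0.5055 -0.84    1.8991  0.4733  0.9099 -0.5199] qd [-0.4131 -0.0755 -0.057   0.1566 -0.0113 -0.0548 -0.4972]
```

Tilt is shrinking on this leg. Next I'll stop short of the yellow pocket and look.

```bash
python3 -m handwheel '{"linear": [[-0.002,0.02,0],[-0.001,0.015,0],[0,0.008,0],[0,0.003,0],[0,0,0]], "yaw": [0,0,0,0,0]}'; python3 -m handwheel '{"linear": [[0,0,0],[0,0,0]], "yaw": [0,0]}'; python3 wl.py w7; python3 pock.py w7
```

```text
t: 46.4
tcp_pos: [535.1, 97.8, 141.2]
orientation: [[1.0, 0.015, 0.024], [0.015, -1.0, 0.011], [0.024, -0.01, -1.0]]
wrist_force: [-0.4, 0.1, -0.9]
width: 0.551
t: 46.57
tcp_pos: [534.5, 96.7, 140.5]
orientation: [[1.0, 0.014, 0.022], [0.014, -1.0, 0.01], [0.022, -0.009, -1.0]]
wrist_force: [0.6, 0.0, -0.6]
width: 0.552
tcp [534.53  96.69 140.49] t 46.5667 q [ 0.44  0.51 -0.85  1.91  0.48  0.91 -0.62] w 0.5522616936855332 yaw 0.8148094584226628
blue 5328 bbox [494.5 215.2   9.2] [577.  253.4  17.7] ctr [535.7 234.3  13.5] zmed 15.007789061646037 rect ((535.8368530273438, 233.88491821289062), (82.55156707763672, 38.18226623535156), 0.6293091773986816)
grey 685 bbox [421.1 125.6   4. ] [531.9 253.8  24.8] ctr [476.5 189.7  14.4] zmed 8.205211862204186 rect ((445.4993591308594, 214.6785888671875), (163.71897888183594, 85.07157135009766), 47.501121520996094)
yellow 5177 bbox [492.7 128.1  11.2] [576.3 211.9  17.2] ctr [534.5 170.   14.2] zmed 14.977338027516616 rect ((534.6869506835938, 169.92726135253906), (82.70603942871094, 82.49604797363281), 89.001708984375)
dark 14311 bbox [424.7 128.    2.7] [481.2 254.6   8.6] ctr [452.9 191.3   5.7] zmed 5.921768738000756 rect ((452.8812561035156, 191.48736572265625), (126.7679214477539, 54.733341217041016), 89.10987854003906)
```

View pics/w7.png

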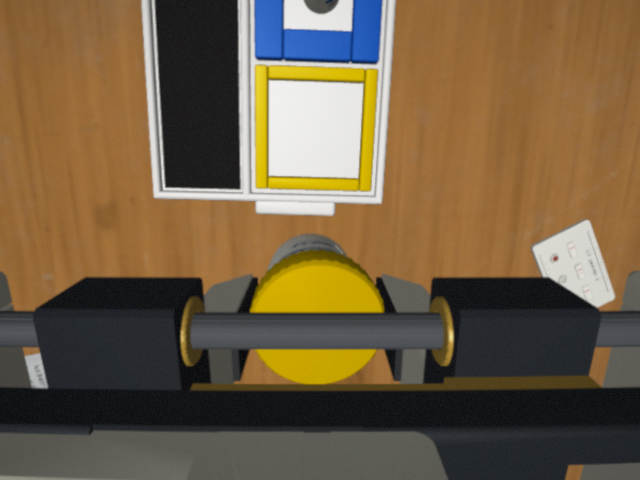

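```bash
python3 -m handwheel '{"linear": [[0,0.008,0],[0.001,0.014,0],[0.001,0.016,0],[0.001,0.014,0],[0,0.008,0]], "yaw": [0,-0.4,-0.4,0,0]}'; python3 -m handwheel '{"linear": [[0,0.004,0],[0,0,0],[0,0,0]], "yaw": [0,0,0]}'
```

```text
t: 47.03
tcp_pos: [539.4, 151.4, 139.7]
orientation: [[1.0, -0.016, 0.022], [-0.016, -1.0, 0.006], [0.022, -0.006, -1.0]]
wrist_force: [0.1, 0.7, -0.1]
width: 0.554
t: 47.28
tcp_pos: [539.5, 157.3, 139.7]
orientation: [[1.0, -0.014, 0.022], [-0.014, -1.0, 0.007], [0.022, -0.007, -1.0]]
wrist_force: [-0.4, 0.5, -1.2]
width: 0.549
```

```bash
python3 -m handwheel '{"linear": [[-0.001,0.003,-0.01],[-0.001,0.003,-0.012],[0,0.003,-0.012],[0,0.002,-0.01],[0,0,-0.006]], "yaw": [0.4,0,0,0,0]}'; python3 -m handwheel '{"linear": [[0,0,-0.002],[0,0,0],[0,0,0]], "yaw": [0,0,0]}'
```

```text
t: 47.7
tcp_pos: [538.0, 165.8, 85.3]
orientation: [[1.0, -0.011, 0.023], [-0.011, -1.0, 0.005], [0.023, -0.005, -1.0]]
wrist_force: [-0.0, 0.0, -1.3]
width: 0.55
t: 47.95
tcp_pos: [535.6, 165.1, 79.4]
orientation: [[1.0, -0.01, 0.017], [-0.01, -1.0, 0.004], [0.017, -0.004, -1.0]]
wrist_force: [-0.4, -0.3, 0.4]
width: 0.551
```

```bash
python3 -m handwheel '{"linear": [[0,0.001,-0.006],[0,0.001,-0.008],[0,0.001,-0.008],[0,0,-0.004],[0,0,0]], "yaw": [0,0,0,0,0]}'; python3 -m handwheel '{"linear": [[0,0,0],[0,0,0]], "yaw": [0,0]}'
```

```text
t: 48.37
tcp_pos: [537.0, 168.4, 51.9]
orientation: [[1.0, -0.011, 0.02], [-0.011, -1.0, 0.004], [0.02, -0.005, -1.0]]
wrist_force: [-1.0, -0.1, -0.6]
width: 0.555
t: 48.53
tcp_pos: [536.6, 168.5, 51.4]
orientation: [[1.0, -0.011, 0.019], [-0.011, -1.0, 0.004], [0.019, -0.005, -1.0]]
wrist_force: [0.4, 0.5, -1.4]
width: 0.549
```

```bash
python3 -m handwheel '{"linear": [[0,0,-0.003],[0,0,-0.002],[0,0,-0.001],[0,0,0],[0,0,0]], "yaw": [0,0,0,0,0]}'; python3 -m handwheel '{"linear": [[0,0,-0.001],[0,0,-0.001],[0,0,0]], "yaw": [0,0,0]}'
```

```text
t: 48.95
tcp_pos: [537.4, 168.8, 45.8]
orientation: [[1.0, -0.011, 0.021], [-0.011, -1.0, 0.005], [0.021, -0.005, -1.0]]
wrist_force: [0.2, -1.2, -0.2]
width: 0.553
t: 49.2
tcp_pos: [537.6, 169.9, 46.0]
orientation: [[1.0, -0.01, 0.022], [-0.01, -1.0, 0.005], [0.022, -0.005, -1.0]]
wrist_force: [-0.4, -0.0, -1.0]
width: 0.554
```

```bash
python3 -m handwheel '{"linear": [[0,0,-0.001],[0,0,0]], "yaw": [0,0]}'; python3 -m handwheel '{"linear": [[0,0,0],[0,0,0],[0,0,0],[0,0,0]], "yaw": [0,0,0,0]}' 0.85; python3 st.py
```

```text
t: 49.37
tcp_pos: [537.9, 170.4, 45.7]
orientation: [[1.0, -0.01, 0.023], [-0.01, -1.0, 0.005], [0.023, -0.005, -1.0]]
wrist_force: [-0.4, 0.3, -0.7]
width: 0.552
t: 49.7
tcp_pos: [538.2, 170.1, 45.3]
orientation: [[1.0, -0.01, 0.024], [-0.01, -1.0, 0.005], [0.023, -0.005, -1.0]]
wrist_force: [-0.4, -0.3, -0.5]
width: 0.789
t 49.7 tcp [538.2197 170.0857  45.2965] zax [0.0235 0.0051] yaw -0.5998507760999251 q [ 0.1991  0.6708 -0.721   1.9062  0.6315  0.778  -0.8839] qd [ 0.0008  0.0023  0.0028 -0.0001  0.003  -0.001   0.0006]
```

```bash
python3 -m handwheel '{"linear": [[0,0,0.006],[0,0,0.012],[0,0,0.02],[0,0,0.02],[0,0,0.02]], "yaw": [0,0,0,0,0]}' 0.85; python3 -m handwheel '{"linear": [[0,0,0.012],[0,0,0.005],[0,0,0]], "yaw": [0,0,0]}';python3 st.py
python3 - <<'E'
from h import *
c=r.capture("scene")["frame"][:,:,::-1];cv2.imwrite("pics/s4.png",cv2.resize(c[130:270,150:350],None,fx=4,fy=4))
E
```

```text
t: 50.12
tcp_pos: [534.2, 168.8, 123.9]
orientation: [[1.0, -0.01, 0.014], [-0.01, -1.0, 0.003], [0.014, -0.004, -1.0]]
wrist_force: [0.8, 0.1, -0.1]
width: 0.851
t: 50.37
tcp_pos: [537.2, 170.3, 148.2]
orientation: [[1.0, -0.009, 0.023], [-0.009, -1.0, 0.005], [0.023, -0.006, -1.0]]
wrist_force: [0.8, 0.3, 0.0]
width: 0.85
t 50.37 tcp [537.1589 170.294  148.2032] zax [0.0228 0.0053] yaw -0.540935254413554 q [ 0.2914  0.531  -0.838   1.8534  0.4885  0.9492 -0.7728] qd [ 0.0046 -0.015   0.0005  0.0004 -0.0037  0.0004  0.0021]
```

View pics/s4.png

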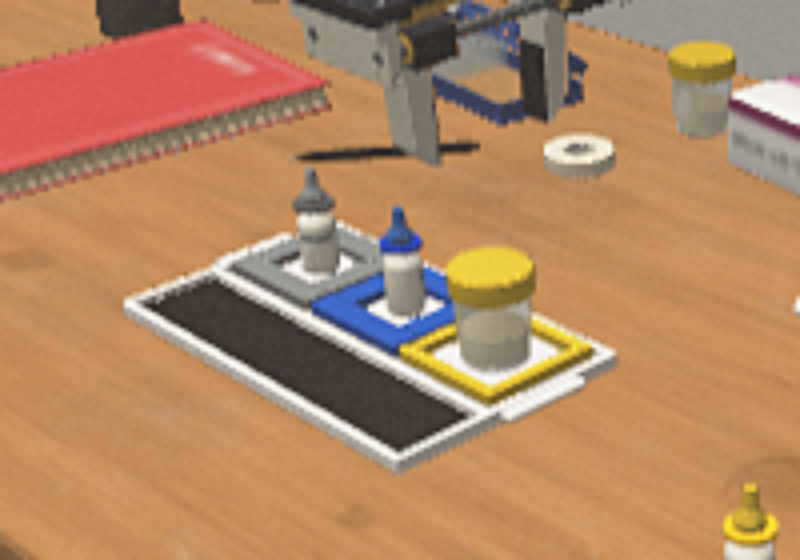

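The cup stands in the yellow pocket, with both bottles still upright. Next is the tube.

```bash
python3 -m handwheel '{"linear": [[0,-0.008,0],[0,-0.014,0],[0,-0.02,0],[0,-0.022,0],[0,-0.022,0]], "yaw": [0,0,0,0,0]}' 0.5; python3 -m handwheel '{"linear": [[0,-0.022,0],[0,-0.022,0],[0,-0.022,0],[0,-0.022,0],[0,-0.022,0]], "yaw": [0,0,0,0,0]}'; python3 -m handwheel '{"linear": [[0,-0.022,0],[0,-0.022,0],[0,-0.022,0],[0,-0.022,0],[0,-0.022,0]], "yaw": [0,0,0,0,0]}'; python3 st.py
```

```text
t: 50.83
tcp_pos: [533.0, 85.4, 143.8]
orientation: [[1.0, 0.001, 0.016], [0.001, -1.0, 0.008], [0.016, -0.008, -1.0]]
wrist_force: [-0.1, -0.4, 0.1]
width: 0.54
t: 51.25
tcp_pos: [527.0, -33.5, 137.2]
orientation: [[1.0, 0.001, 0.005], [0.001, -1.0, 0.008], [0.005, -0.008, -1.0]]
wrist_force: [-0.4, -0.8, -0.1]
width: 0.505
t: 51.67
tcp_pos: [520.0, -152.3, 130.5]
orientation: [[1.0, -0.001, -0.007], [-0.001, -1.0, 0.01], [-0.007, -0.01, -1.0]]
wrist_force: [0.4, 0.4, -0.0]
width: 0.497
t 51.67 tcp [ 519.9549 -152.3475  130.5469] zax [-0.0073  0.01  ] yaw -0.04618136532373785 q [ 0.8727  0.532  -0.8081  1.8896  0.4637  0.9294 -0.1561] qd [ 0.4052  0.1226  0.085  -0.1591  0.0392  0.0714  0.5024]
```

```bash
python3 -m handwheel '{"linear": [[0.001,-0.022,0.001],[0.001,-0.022,0.001],[0.001,-0.022,0.001],[0.001,-0.022,0.001],[0,-0.02,0.001]], "yaw": [0,0,0,0,0]}'; python3 -m handwheel '{"linear": [[0,-0.016,0],[0,-0.012,0],[0,-0.008,0],[0,-0.003,0],[0,0,0]], "yaw": [0,0,0,0,0]}';python3 -m handwheel '{"linear": [[0,0,0],[0,0,0]], "yaw": [0,0]}'; python3 st.py; python3 wl.py w8
```

```text
t: 52.08
tcp_pos: [515.9, -268.7, 128.1]
orientation: [[1.0, -0.004, -0.02], [-0.004, -1.0, 0.014], [-0.02, -0.014, -1.0]]
wrist_force: [1.2, -0.3, -0.0]
width: 0.496
t: 52.5
tcp_pos: [509.3, -316.6, 121.8]
orientation: [[0.999, -0.013, -0.029], [-0.013, -1.0, 0.017], [-0.029, -0.017, -0.999]]
wrist_force: [0.2, -0.9, 0.4]
width: 0.499
t: 52.67
tcp_pos: [509.1, -314.6, 121.2]
orientation: [[0.999, -0.011, -0.03], [-0.011, -1.0, 0.019], [-0.03, -0.019, -0.999]]
wrist_force: [0.2, 0.3, -0.1]
width: 0.498
t 52.67 tcp [ 509.1104 -314.6029  121.1816] zax [-0.0299  0.019 ] yaw -0.6242125416187292 q [ 1.054   0.639  -0.7501  1.7309  0.4938  1.0098  0.1063] qd [-0.0088 -0.0011 -0.01    0.0118 -0.0044 -0.0017 -0.0027]
tcp [ 509.11 -314.6   121.18] t 52.6667 q [ 1.05  0.64 -0.75  1.73  0.49  1.01  0.11] w 0.49811133413332137 yaw -0.6242125416187292
```

View pics/w8.png

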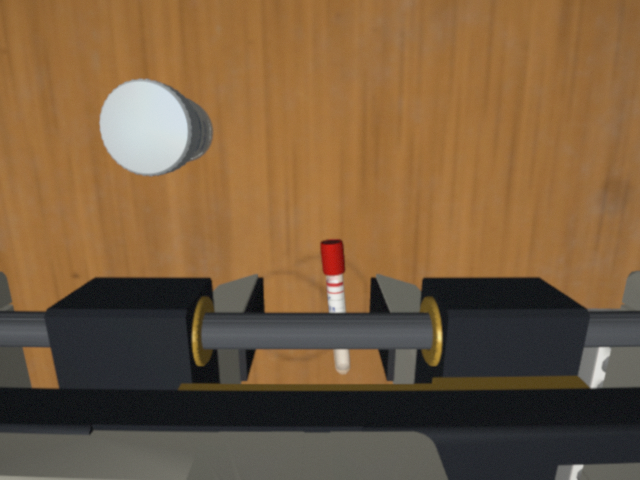

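The red cap shows at (333,243–275) and the tube's far end at (342,373). Measuring axis and ends.

Run:
```python
from cloud import *
np.set_printoptions(precision=1,suppress=True)
d=np.load("w8.npz");W=d["W"]
M=(abs(W[...,0]-521)<30)&(abs(W[...,1]+365)<75)&(W[...,2]>5)&(W[...,2]<22)
P=W[M]
u=np.nonzero(M);print(len(P),"px",u[1].min(),u[1].max(),u[0].min(),u[0].max())
ys=P[:,1];print("y",ys.min(),ys.max())
for a in range(-430,-295,10):
    s=P[(ys>=a)&(ys<a+10)]
    if len(s)>5: print(a+5,len(s),"x",s[:,0].min(),s[:,0].max(),"mid",(s[:,0].min()+s[:,0].max())/2,"ztop",np.percentile(s[:,2],90))
```

```text
1803 px 320 350 240 373
y -423.8568700420308 -316.8266595175673
-425 22 x 518.3464796716598 527.746937774434 mid 523.0467087230469 ztop 10.761488034663953
-415 178 x 517.5433734784381 530.0499781421952 mid 523.7966758103166 ztop 11.762823807946727
-405 169 x 516.7847901811527 529.1113697140225 mid 522.9480799475876 ztop 12.247463767978566
-375 13 x 513.8419503295798 525.7593916054336 mid 519.8006709675067 ztop 11.666535317857694
-365 215 x 513.1094828199859 525.7831164007891 mid 519.4462996103875 ztop 13.532209064628598
-355 224 x 511.71225160152835 524.9670885187943 mid 518.3396700601613 ztop 13.775197373478282
-345 221 x 509.6356780260489 524.2209452816737 mid 516.9283116538613 ztop 14.325958326409806
-335 304 x 508.24524866653803 524.8385755867512 mid 516.5419121266445 ztop 16.00206409296467
-325 317 x 507.6327269803927 524.8052678595669 mid 516.2189974199798 ztop 16.212924984762605
-315 140 x 507.6563227524932 523.3088580479576 mid 515.4825904002255 ztop 15.763957371154328
```

```bash
python3 -m handwheel '{"linear": [[0.001,-0.006,0],[0.002,-0.01,0],[0.002,-0.011,-0.004],[0.002,-0.01,-0.006],[0.001,-0.006,-0.006]], "yaw": [1,1.5,1.5,1,0.5]}'; python3 -m handwheel '{"linear": [[0,-0.002,-0.002],[0,0,0],[0,0,0]], "yaw": [0,0,0]}'; python3 st.py
```

```text
t: 53.13
tcp_pos: [521.0, -354.1, 107.9]
orientation: [[0.994, 0.104, -0.028], [0.104, -0.994, 0.014], [-0.027, -0.017, -1.0]]
wrist_force: [0.5, -0.4, 0.0]
width: 0.502
t: 53.38
tcp_pos: [520.6, -356.4, 104.3]
orientation: [[0.994, 0.104, -0.029], [0.104, -0.994, 0.015], [-0.028, -0.018, -0.999]]
wrist_force: [0.8, 0.3, -0.3]
width: 0.499
t 53.38 tcp [ 520.646  -356.425   104.3318] zax [-0.0295  0.0152] yaw 5.999957753405301 q [ 1.0738  0.7133 -0.7455  1.6562  0.5443  1.0275  0.2492] qd [-0.0012  0.0022 -0.0014  0.0051 -0.0018 -0.0001 -0.0017]
```

```bash
python3 -m handwheel '{"linear": [[0,-0.002,-0.01],[0,-0.003,-0.014],[0,-0.003,-0.014],[0,-0.002,-0.012],[0,0,-0.006]], "yaw": [-0.5,-0.5,0,0,0]}' 0.4; python3 -m handwheel '{"linear": [[0,0,-0.002],[0,0,0],[0,0,0]], "yaw": [0,0,0]}'; python3 st.py; python3 wl.py w9
```

```text
t: 53.8
tcp_pos: [521.5, -366.0, 44.9]
orientation: [[0.996, 0.087, -0.027], [0.087, -0.996, 0.014], [-0.026, -0.016, -1.0]]
wrist_force: [-0.3, 0.1, -0.4]
width: 0.402
t: 54.05
tcp_pos: [519.4, -364.4, 38.5]
orientation: [[0.996, 0.087, -0.032], [0.088, -0.996, 0.018], [-0.03, -0.021, -0.999]]
wrist_force: [-1.2, -0.2, 0.0]
width: 0.398
t 54.05 tcp [ 519.3763 -364.3662   38.4521] zax [-0.032   0.0182] yaw 5.025400580629245 q [ 1.0465  0.8002 -0.6896  1.6689  0.6022  0.937   0.2071] qd [-0.0003  0.0094 -0.0004  0.0019  0.0031 -0.0024 -0.0002]
tcp [ 519.38 -364.37   38.45] t 54.05 q [ 1.05  0.8  -0.69  1.67  0.6   0.94  0.21] w 0.3978955987445038 yaw 5.025400580629245
```

View pics/w9.png

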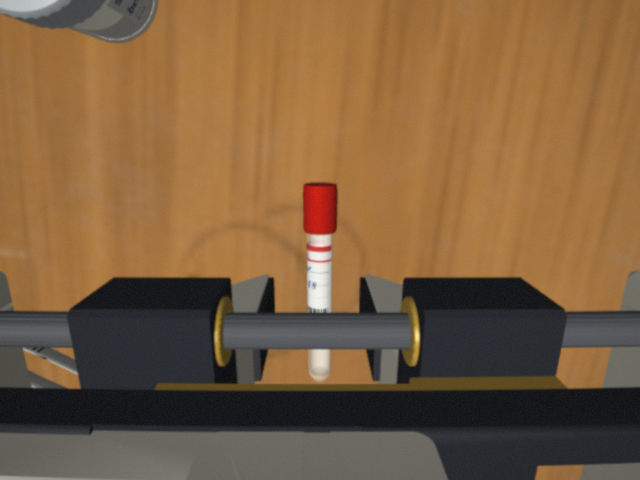

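The tube at (320, 184–380) lies parallel to the pads and midway between them. Going down to about 3 mm.

```bash
python3 -m handwheel '{"linear": [[0,-0.001,-0.007],[0,-0.001,-0.009],[0,0,-0.008],[0,0,-0.004],[0,0,0]], "yaw": [0,0,0,0,0]}'; python3 -m handwheel '{"linear": [[0,0,0],[0,0,0]], "yaw": [0,0]}'; python3 st.py
```

```text
t: 54.52
tcp_pos: [520.8, -367.4, 9.8]
orientation: [[0.996, 0.087, -0.029], [0.088, -0.996, 0.016], [-0.027, -0.018, -0.999]]
wrist_force: [0.5, 0.7, -0.5]
width: 0.401
t: 54.68
tcp_pos: [520.5, -367.1, 9.1]
orientation: [[0.996, 0.087, -0.03], [0.088, -0.996, 0.016], [-0.028, -0.019, -0.999]]
wrist_force: [-0.2, -1.0, -0.0]
width: 0.402
t 54.68 tcp [ 520.4773 -367.0784    9.0843] zax [-0.0297  0.0165] yaw 5.027941497051274 q [ 1.0319  0.8402 -0.6643  1.6708  0.6313  0.8943  0.191 ] qd [-0.0021  0.0025 -0.0022 -0.0018  0.0012 -0.0004 -0.0001]
```

```bash
python3 -m handwheel '{"linear": [[0,0,-0.003],[0,0,-0.002],[0,0,-0.001],[0,0,0],[0,0,0]], "yaw": [0,0,0,0,0]}'; python3 st.py
```

```text
t: 55.1
tcp_pos: [521.1, -367.3, 3.4]
orientation: [[0.996, 0.087, -0.028], [0.088, -0.996, 0.016], [-0.027, -0.018, -0.999]]
wrist_force: [0.1, -0.4, 0.3]
width: 0.401
t 55.1 tcp [ 521.129  -367.3065    3.3631] zax [-0.0284  0.0157] yaw 5.0313818068689065 q [ 1.0284  0.8479 -0.6593  1.6711  0.6373  0.8851  0.187 ] qd [-0.0013  0.001  -0.0004  0.0003  0.0024 -0.0043 -0.0002]
```

```bash
python3 -m handwheel '{"linear": [[0,0,0],[0,0,0],[0,0,0],[0,0,0],[0,0,0]], "yaw": [0,0,0,0,0]}' 0 20; python3 -m handwheel '{"linear": [[0,0,0],[0,0,0],[0,0,0]], "yaw": [0,0,0]}'; python3 st.py
```

```text
t: 55.52
tcp_pos: [521.4, -367.5, 3.8]
orientation: [[0.996, 0.087, -0.028], [0.088, -0.996, 0.015], [-0.026, -0.018, -0.999]]
wrist_force: [0.5, -0.7, 0.5]
width: 0.136
t: 55.77
tcp_pos: [521.4, -367.5, 3.9]
orientation: [[0.996, 0.087, -0.028], [0.088, -0.996, 0.015], [-0.026, -0.018, -0.999]]
wrist_force: [-0.0, 1.0, 0.6]
width: 0.132
t 55.77 tcp [ 521.3881 -367.5054    3.8708] zax [-0.0279  0.0151] yaw 5.031012607607357 q [ 1.0285  0.8472 -0.6596  1.6709  0.6373  0.8852  0.187 ] qd [-0.0018 -0.0008 -0.0007 -0.001  -0.0002  0.0021  0.0018]
```

```bash
python3 -m handwheel '{"linear": [[0,0,0.004],[0,0,0.01],[0,0,0.016],[0,0,0.02],[0,0,0.025]], "yaw": [0,0,0,0,0]}'; python3 -m handwheel '{"linear": [[0,0,0.025],[0,0,0.02],[0,0,0.01],[0,0,0.003],[0,0,0]], "yaw": [0,0,0,0,0]}'; python3 st.py; python3 wl.py w10
python3 - <<'E'
from h import *
c=r.capture("scene")["frame"][:,:,::-1];cv2.imwrite("pics/s5.png",cv2.resize(c[150:400,360:640],None,fx=2.4,fy=2.4))
E
```

```text
t: 56.18
tcp_pos: [517.4, -364.9, 78.7]
orientation: [[0.995, 0.088, -0.036], [0.089, -0.996, 0.021], [-0.034, -0.024, -0.999]]
wrist_force: [-0.7, -0.8, -0.6]
width: 0.138
t: 56.6
tcp_pos: [521.6, -366.1, 152.2]
orientation: [[0.996, 0.089, -0.025], [0.09, -0.996, 0.013], [-0.024, -0.015, -1.0]]
wrist_force: [0.1, -0.2, -0.2]
width: 0.134
t 56.6 tcp [ 521.6456 -366.131   152.2266] zax [-0.0249  0.013 ] yaw 5.13927382878616 q [ 1.1002  0.6647 -0.7727  1.614   0.5022  1.1025  0.2789] qd [ 0.003  -0.0213 -0.0023 -0.0016 -0.0042  0.0004  0.0045]
tcp [ 521.65 -366.13  152.23] t 56.6 q [ 1.1   0.66 -0.77  1.61  0.5   1.1   0.28] w 0.13363958678363644 yaw 5.13927382878616
```

View pics/s5.png

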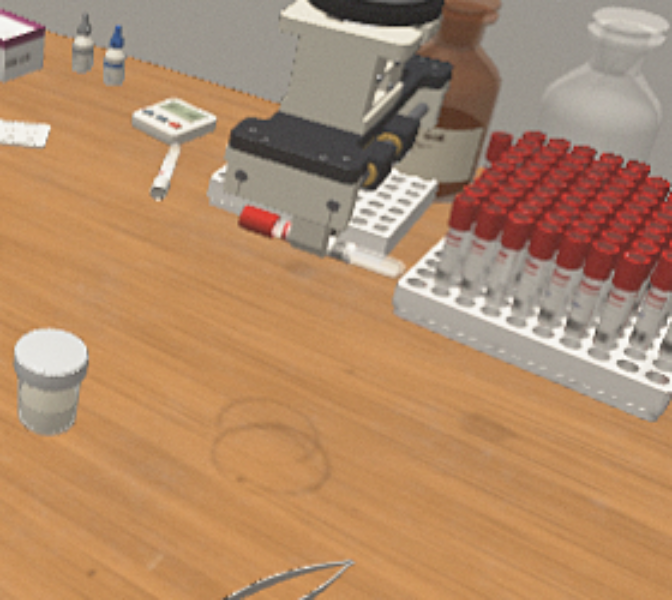

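View pics/w10.png

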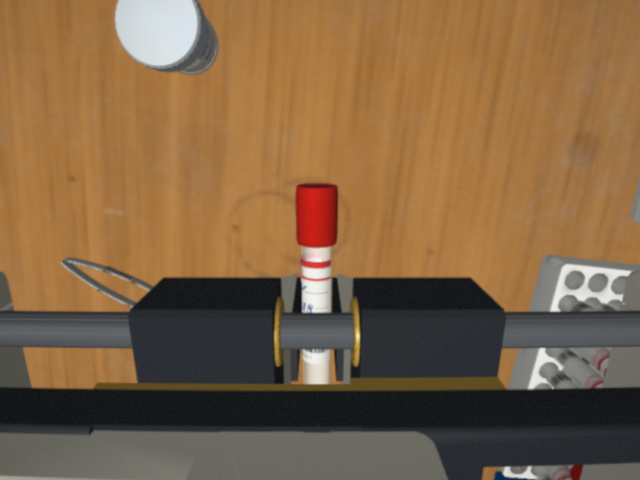

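The tube is held level at a 12 mm opening. When it is lowered into the trough, the gripper body will sit at about z=76 and reach out to x≈549. That would hit the 79 mm high blue bottle if the tool were at y≈256. I'll check the actual heights before choosing where along the trough to lay it.

Run:
```python
from cloud import *
np.set_printoptions(precision=1,suppress=True)
for n in("top","scene"):
    c=r.capture(n);W=cloud(c)
    for nm,a,b,z0 in(("cup",537,170,45),("blue",537,256,40),("grey",538,344,40),("yelDropper",457,-104,40),("cupG",414,-241,45)):
        m=(np.hypot(W[...,0]-a,W[...,1]-b)<40)&(W[...,2]>z0)&(W[...,2]<100);P=W[m]
        print(n,nm,len(P),"bbox",P.min(0),P.max(0),"z90",np.percentile(P[:,2],90),"z98",np.percentile(P[:,2],98))
```

```text
top cup 369 bbox [511.7 141.9  54.6] [561.1 192.8  76.6] z90 72.0556655474724 z98 73.68987204271103
top blue 88 bbox [527.3 244.1  41.9] [549.9 269.4  80.1] z90 67.29104935517128 z98 78.68913054755564
top grey 98 bbox [527.9 331.   40.4] [550.8 357.4  81.6] z90 71.97812510776865 z98 79.26939400597412
top yelDropper 88 bbox [ 446.2 -116.9   40.6] [468.4 -94.5  71.4] z90 62.03189576721881 z98 70.54330176069213
top cupG 375 bbox [ 390.1 -268.1   47.5] [ 438.5 -216.3   67.7] z90 64.10667626029377 z98 66.62361007485093
scene cup 343 bbox [507.1 137.8  45.3] [556.4 192.8  71.7] z90 70.47688760766161 z98 71.30338197126174
scene blue 118 bbox [522.3 239.9  40.1] [550.3 267.4  80.2] z90 70.43283737005545 z98 78.02896515147522
scene grey 113 bbox [524.2 329.   40.4] [551.1 354.   79.6] z90 71.15342436302056 z98 78.84247884003058
scene yelDropper 136 bbox [ 440.4 -119.    40. ] [469.7 -93.3  72.5] z90 66.93341958037813 z98 71.9602453160101
scene cupG 666 bbox [ 384.6 -268.3   45.4] [ 438.1 -215.3   64.2] z90 62.947825341776266 z98 63.52432881368368
```

Heights confirmed: cup lid 70 mm, bottles 79 mm. With the tool at y≈194 the body (y 157–231) misses the blue bottle, and it passes above the cup lid if I release at TCP z≈12. Travelling now.

```bash
python3 -m handwheel '{"linear": [[-0.001,0.006,0],[-0.002,0.012,0],[-0.002,0.018,0],[-0.002,0.02,0.001],[-0.002,0.02,0.001]], "yaw": [0,-1,-1,-1,-1]}'; python3 -m handwheel '{"linear": [[-0.002,0.02,0.001],[-0.002,0.02,0.001],[-0.002,0.02,0.001],[-0.002,0.02,0.001],[-0.002,0.02,0.001]], "yaw": [-1,-0.5,0,0,0]}'; python3 -m handwheel '{"linear": [[-0.002,0.02,0.001],[-0.002,0.02,0.001],[-0.002,0.02,0.001],[-0.002,0.02,0.001],[-0.002,0.02,0.001]], "yaw": [0,0,0,0,0]}'; python3 st.py
```

```text
t: 57.22
tcp_pos: [505.8, -289.5, 143.5]
orientation: [[0.999, 0.008, -0.036], [0.009, -1.0, 0.024], [-0.036, -0.025, -0.999]]
wrist_force: [0.2, 0.6, 0.5]
width: 0.135
t: 57.63
tcp_pos: [489.9, -181.0, 142.7]
orientation: [[0.999, -0.021, -0.045], [-0.019, -0.999, 0.033], [-0.046, -0.032, -0.998]]
wrist_force: [-0.1, 1.3, -0.7]
width: 0.133
t: 58.05
tcp_pos: [473.6, -72.7, 143.1]
orientation: [[0.998, -0.02, -0.055], [-0.018, -0.999, 0.037], [-0.055, -0.036, -0.998]]
wrist_force: [0.0, 0.3, -0.3]
width: 0.134
t 58.05 tcp [473.6073 -72.7261 143.063 ] zax [-0.0548  0.0373] yaw -1.0180360511032782 q [ 0.8341  0.452  -0.8729  1.9854  0.3779  0.9468 -0.2514] qd [-0.3507 -0.1136 -0.1158  0.1799 -0.0858 -0.0717 -0.4474]
```

```bash
python3 -m handwheel '{"linear": [[0,0.012,0.004],[0,0.006,0.012],[0,0.002,0.025],[0,0,0.035],[0,0,0]], "yaw": [0,0,0,0,0]}' >/dev/null; python3 st.py; python3 -m handwheel '{"linear": [[0,0,0],[0,0,-0.0417],[0,0,-0.0417],[0,0,-0.02],[0,0,-0.01]], "yaw": [0,0,0,0,0]}' >/dev/null; python3 -m handwheel '{"linear": [[0,0,-0.003],[0,0,0]], "yaw": [0,0]}' >/dev/null; python3 st.py;  python3 -m handwheel '{"linear": [[0,0,0.012],[0,0,0.025],[0,0,0.035],[0,0,0.035],[0,0,0]], "yaw": [0,0,0,0,0]}' >/dev/null; python3 -m handwheel '{"linear": [[0,0,0],[0,0,-0.0417],[0,0,-0.0417],[0,0,-0.02],[0,0,-0.01]], "yaw": [0,0,0,0,0]}' >/dev/null; python3 -m handwheel '{"linear": [[0,0,-0.003],[0,0,0]], "yaw": [0,0]}' >/dev/null; python3 st.py
```

```text
t 58.47 tcp [468.6374 -44.2621 220.387 ] zax [-0.0652  0.0425] yaw -0.3681900970349024 q [ 0.8752  0.3356 -0.9592  1.9254  0.2549  1.0964 -0.199 ] qd [-0.0094  0.0563  0.0266  0.0679  0.0404 -0.0536 -0.0316]
t 59.05 tcp [471.8721 -49.0195 103.1689] zax [-0.0572  0.0382] yaw -0.8077135559314238 q [ 0.755   0.5097 -0.8374  2.0224  0.4393  0.8706 -0.3443] qd [ 0.0024  0.013   0.0008 -0.002   0.0012  0.0093  0.0027]
t 60.05 tcp [479.7478 -48.6469 112.3823] zax [-0.0353  0.0309] yaw -0.774214950055804 q [ 0.7602  0.4936 -0.8492  2.0176  0.4405  0.8688 -0.3476] qd [ 0.0033 -0.0017 -0.0078 -0.0051 -0.0059  0.011   0.0064]
```

```bash
python3 -m handwheel '{"linear": [[0,0,0.012],[0,0,0.025],[0,0,0.035],[0,0,0.035],[0,0,0]], "yaw": [0,0,0,0,0]}' >/dev/null; python3 -m handwheel '{"linear": [[0,0,0],[0,0,-0.0417],[0,0,-0.0417],[0,0,-0.02],[0,0,-0.01]], "yaw": [0,0,0,0,0]}' >/dev/null; python3 -m handwheel '{"linear": [[0,0,-0.003],[0,0,0]], "yaw": [0,0]}' >/dev/null; python3 st.py;  python3 -m handwheel '{"linear": [[0,0,0.012],[0,0,0.025],[0,0,0.035],[0,0,0.035],[0,0,0]], "yaw": [0,0,0,0,0]}' >/dev/null; python3 -m handwheel '{"linear": [[0,0,0],[0,0,-0.0417],[0,0,-0.0417],[0,0,-0.02],[0,0,-0.01]], "yaw": [0,0,0,0,0]}' >/dev/null; python3 -m handwheel '{"linear": [[0,0,-0.003],[0,0,0]], "yaw": [0,0]}' >/dev/null; python3 st.py
```

```text
t 61.05 tcp [487.5912 -46.7441 122.7906] zax [-0.0127  0.0239] yaw -0.5978895070543957 q [ 0.765   0.4758 -0.8635  2.0126  0.4402  0.8681 -0.3502] qd [ 0.003  -0.0006 -0.0089 -0.0038 -0.006   0.0137  0.0054]
t 62.05 tcp [495.2685 -44.4992 132.4814] zax [0.0098 0.0175] yaw -0.39281726353852864 q [ 0.769   0.4596 -0.877   2.008   0.441   0.8657 -0.3535] qd [ 0.0017  0.0018 -0.009  -0.0046 -0.0055  0.0119  0.0059]
```

```bash
python3 -m handwheel '{"linear": [[-0.002,0.008,0],[-0.004,0.014,0],[-0.005,0.02,0],[-0.005,0.02,0],[-0.005,0.02,0]], "yaw": [0,0,0,0,0]}'; python3 -m handwheel '{"linear": [[-0.005,0.02,0],[-0.005,0.02,0],[-0.005,0.02,0],[-0.005,0.02,0],[-0.004,0.016,0]], "yaw": [0,0,0,0,0]}'; python3 -m handwheel '{"linear": [[-0.002,0.012,0],[-0.001,0.006,0],[0,0.003,0],[0,0,0],[0,0,0]], "yaw": [0,0,0,0,0]}'; python3 st.py; python3 wl.py w11; python3 pock.py w11
```

```text
t: 62.47
tcp_pos: [478.3, 37.3, 138.2]
orientation: [[1.0, -0.017, 0.019], [-0.017, -1.0, 0.016], [0.018, -0.016, -1.0]]
wrist_force: [-0.2, 0.0, 0.2]
width: 0.135
t: 62.88
tcp_pos: [456.4, 142.8, 146.5]
orientation: [[0.999, -0.015, 0.032], [-0.016, -1.0, 0.016], [0.032, -0.017, -0.999]]
wrist_force: [-0.1, 1.0, 0.3]
width: 0.136
t: 63.3
tcp_pos: [454.3, 172.5, 152.8]
orientation: [[0.999, -0.006, 0.042], [-0.007, -1.0, 0.019], [0.042, -0.019, -0.999]]
wrist_force: [-0.0, -0.7, -1.1]
width: 0.141
t 63.3 tcp [454.3061 172.5418 152.8411] zax [0.0425 0.0192] yaw -0.4066985053608894 q [ 0.3768  0.3906 -0.9394  2.0493  0.4268  0.8518 -0.8074] qd [ 0.002  -0.0104 -0.0041 -0.0061 -0.0003  0.003   0.0017]
tcp [454.31 172.54 152.84] t 63.3 q [ 0.38  0.39 -0.94  2.05  0.43  0.85 -0.81] w 0.14090967564618948 yaw -0.4066985053608894
blue 8537 bbox [493.2 216.4   8.9] [577.6 299.3  17.7] ctr [535.4 257.8  13.3] zmed 14.959520918471044 rect ((535.5115966796875, 257.93902587890625), (82.55097961425781, 83.51959228515625), 88.87612915039062)
grey 4807 bbox [494.6 167.4   3.4] [584.2 338.5  25. ] ctr [539.4 252.9  14.2] zmed 14.93569047904175 rect ((542.0686645507812, 252.69503784179688), (90.377685546875, 168.35557556152344), 2.128601551055908)
yellow 2760 bbox [491.8 132.2   8.6] [576.4 212.   17.4] ctr [534.1 172.1  13. ] zmed 14.873027447671518 rect ((534.1338500976562, 171.79745483398438), (79.62223815917969, 83.94550323486328), 89.31999206542969)
dark 15710 bbox [425.6 129.8   3. ] [481.7 337.1   8.5] ctr [453.7 233.4   5.8] zmed 5.84918498446355 rect ((453.63287353515625, 233.78756713867188), (207.38526916503906, 53.7008056640625), 89.13630676269531)
```

View pics/w11.png

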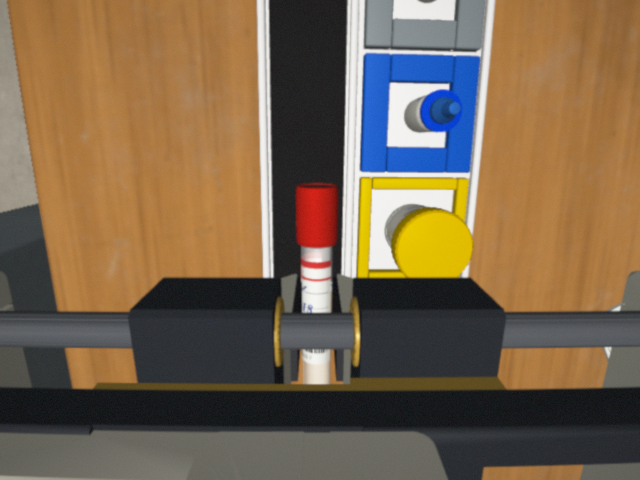

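```bash
python3 -m handwheel '{"linear": [[0,0.004,-0.008],[0,0.006,-0.014],[0,0.006,-0.016],[0,0.005,-0.016],[0,0.002,-0.014]], "yaw": [0,0,0,0,0]}'; python3 -m handwheel '{"linear": [[0,0,-0.008],[0,0,-0.003],[0,0,0],[0,0,0]], "yaw": [0,0,0,0]}'; python3 st.py
```

```text
t: 63.77
tcp_pos: [458.7, 191.8, 82.9]
orientation: [[0.999, -0.018, 0.049], [-0.019, -1.0, 0.018], [0.048, -0.019, -0.999]]
wrist_force: [-0.7, -0.1, -0.4]
width: 0.136
t: 64.1
tcp_pos: [456.3, 189.5, 66.6]
orientation: [[0.999, -0.021, 0.041], [-0.021, -1.0, 0.015], [0.04, -0.016, -0.999]]
wrist_force: [1.0, 0.9, 0.1]
width: 0.138
t 64.1 tcp [456.251  189.4596  66.6153] zax [0.0407 0.0154] yaw -1.2245830281299528 q [ 0.204   0.54   -0.7946  2.0841  0.6091  0.7094 -1.0048] qd [ 0.004   0.0064  0.002   0.002   0.003   0.0016 -0.0018]
```

```bash
python3 -m handwheel '{"linear": [[-0.001,0.002,-0.006],[-0.001,0.003,-0.01],[0,0.002,-0.009],[0,0,-0.005],[0,0,0]], "yaw": [0,0,0,0,0]}'; python3 -m handwheel '{"linear": [[0,0,0],[0,0,0]], "yaw": [0,0]}'; python3 st.py
```

```text
t: 64.52
tcp_pos: [456.3, 196.7, 35.7]
orientation: [[0.999, -0.023, 0.045], [-0.024, -1.0, 0.016], [0.045, -0.017, -0.999]]
wrist_force: [0.5, 0.2, 0.6]
width: 0.141
t: 64.68
tcp_pos: [455.7, 197.0, 35.1]
orientation: [[0.999, -0.022, 0.044], [-0.023, -1.0, 0.016], [0.044, -0.017, -0.999]]
wrist_force: [1.1, 0.7, -0.1]
width: 0.141
t 64.68 tcp [455.7104 196.9564  35.0648] zax [0.0441 0.0159] yaw -1.3161782428272284 q [ 0.1385  0.5913 -0.7352  2.093   0.6775  0.6521 -1.0783] qd [-0.0035  0.0047 -0.0019 -0.0021  0.0026  0.002  -0.0027]
```

```bash
python3 -m handwheel '{"linear": [[-0.001,0,-0.004],[-0.001,0,-0.005],[0,0,-0.004],[0,0,-0.001],[0,0,0]], "yaw": [0,0,0,0,0]}'; python3 st.py
python3 - <<'E'
from h import *
c=r.capture("scene")["frame"][:,:,::-1];cv2.imwrite("pics/s6.png",cv2.resize(c[130:270,150:350],None,fx=4,fy=4))
E
python3 wl.py w12
```

```text
t: 65.1
tcp_pos: [454.1, 197.0, 20.3]
orientation: [[0.999, -0.023, 0.045], [-0.023, -1.0, 0.016], [0.045, -0.017, -0.999]]
wrist_force: [-0.5, 1.0, -0.7]
width: 0.14
t 65.1 tcp [454.1154 196.9797  20.2988] zax [0.0455 0.0162] yaw -1.3406884236958954 q [ 0.1144  0.6122 -0.7068  2.1015  0.7097  0.6219 -1.1087] qd [-0.0031  0.0047  0.0055  0.0021  0.0047 -0.0018 -0.0044]
tcp [454.08 196.97  20.38] t 65.15 q [ 0.11  0.61 -0.71  2.1   0.71  0.62 -1.11] w 0.14199413221312357 yaw -1.3375810941035589
```

View pics/s6.png

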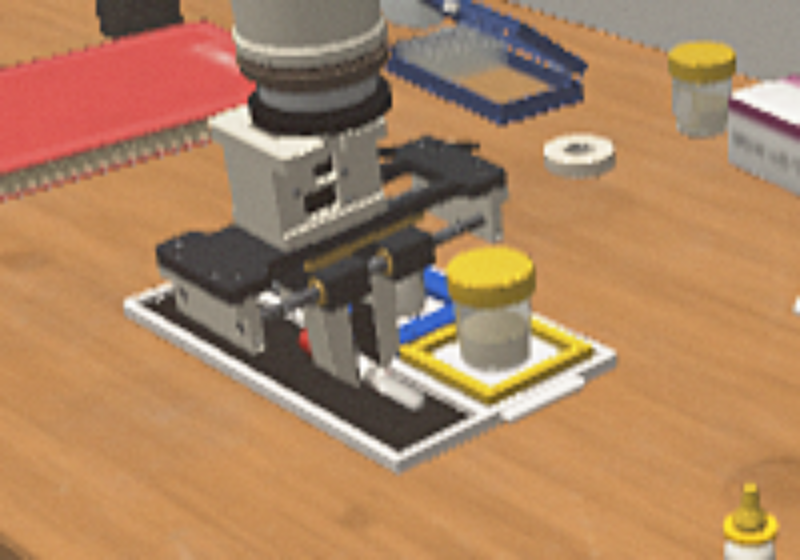

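View pics/w12.png

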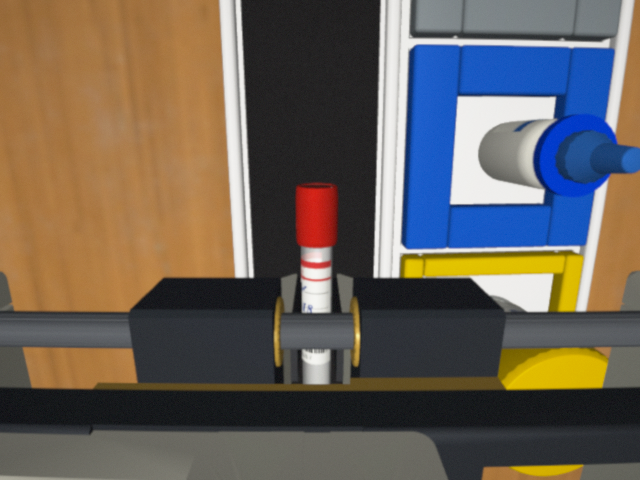

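Run:
```python
from cloud import *
np.set_printoptions(precision=1,suppress=True)
c=r.capture("scene");W=cloud(c)
f=c["frame"].astype(int)
m=(W[...,0]>495)&(W[...,0]<575)&(W[...,1]>130)&(W[...,1]<290)&(W[...,2]>60)&(W[...,2]<160)
v,u=np.nonzero(m);P=W[m]
yel=(f[...,0]-f[...,2])[m]>80; blu=(f[...,2]-f[...,0])[m]>60
Q=P[~yel&~blu]
print(len(Q),"min",Q.min(0),"max",Q.max(0))
for z in range(64,130,6):
    s=Q[(Q[:,2]>=z)&(Q[:,2]<z+6)]
    if len(s): print(z,len(s),s.min(0)[:2],s.max(0)[:2])
```

```text
524 min [495.  140.   60.1] max [550.9 228.  134.6]
64 14 [511.5 140. ] [549.  182.8]
88 23 [527.7 154.9] [535.7 214.7]
94 27 [526.6 154.5] [535.2 209. ]
100 61 [495.  153.2] [535.6 198.8]
106 46 [506.5 155.1] [533.9 227.7]
112 19 [526.  152.1] [540.  169.9]
118 38 [495.4 153.1] [539.7 214.8]
124 89 [495.1 153.1] [541.8 215.3]
```

The gripper body's lowest point on the pocket side is z≈88 now, so it will be about 79 at release. The lid is at 70, so there is clearance. Lowering the rest of the way.

```bash
python3 -m handwheel '{"linear": [[0,0,-0.003],[0,0,-0.003],[0,0,-0.002],[0,0,0],[0,0,0]], "yaw": [0,0,0,0,0]}'; python3 st.py
```

```text
t: 65.67
tcp_pos: [455.0, 197.2, 12.3]
orientation: [[0.999, -0.023, 0.047], [-0.024, -1.0, 0.017], [0.047, -0.018, -0.999]]
wrist_force: [-0.3, -0.1, -0.2]
width: 0.133
t 65.67 tcp [454.9633 197.2093  12.2812] zax [0.047  0.0167] yaw -1.361510346338242 q [ 0.1013  0.6253 -0.6904  2.1026  0.7279  0.6063 -1.1241] qd [-0.0012  0.0057  0.0043  0.0022  0.0057  0.0007 -0.0025]
```

```bash
python3 -m handwheel '{"linear": [[0,0,-0.001],[0,0,-0.001],[0,0,0],[0,0,0]], "yaw": [0,0,0,0]}'; python3 st.py
```

```text
t: 66.0
tcp_pos: [454.9, 197.2, 10.1]
orientation: [[0.999, -0.023, 0.047], [-0.024, -1.0, 0.017], [0.047, -0.018, -0.999]]
wrist_force: [-1.3, -0.4, -0.3]
width: 0.141
t 66.0 tcp [454.9259 197.247   10.0582] zax [0.047  0.0167] yaw -1.3589578168755094 q [ 0.0978  0.6289 -0.6862  2.103   0.7325  0.6024 -1.1282] qd [ 0.0004  0.0009  0.0015  0.0001 -0.0006  0.0006 -0.0001]
```

```bash
python3 -m handwheel '{"linear": [[0,0,0],[0,0,0],[0,0,0]], "yaw": [0,0,0]}' 0.18; python3 st.py; python3 -m handwheel '{"linear": [[0,0,0.002],[0,0,0.003],[0,0,0.004],[0,0,0.004],[0,0,0.002]], "yaw": [0,0,0,0,0]}'; python3 wl.py w13
```

```text
t: 66.25
tcp_pos: [455.1, 197.4, 10.2]
orientation: [[0.999, -0.023, 0.047], [-0.024, -1.0, 0.017], [0.047, -0.018, -0.999]]
wrist_force: [-0.8, -0.0, -0.0]
width: 0.177
t 66.25 tcp [455.0775 197.3568  10.2116] zax [0.0473 0.0169] yaw -1.3560805133530542 q [ 0.0978  0.6287 -0.6864  2.1028  0.7325  0.6025 -1.1281] qd [ 0.0003 -0.0003 -0.0004 -0.0016  0.0009  0.0021  0.0009]
t: 66.67
tcp_pos: [454.8, 197.4, 26.5]
orientation: [[0.999, -0.022, 0.047], [-0.023, -1.0, 0.017], [0.046, -0.018, -0.999]]
wrist_force: [0.9, -0.8, -0.1]
width: 0.181
tcp [454.81 197.41  26.49] t 66.6667 q [ 0.12  0.6  -0.72  2.1   0.7   0.63 -1.1 ] w 0.18137938316821328 yaw -1.3358729824045565
```

View pics/w13.png

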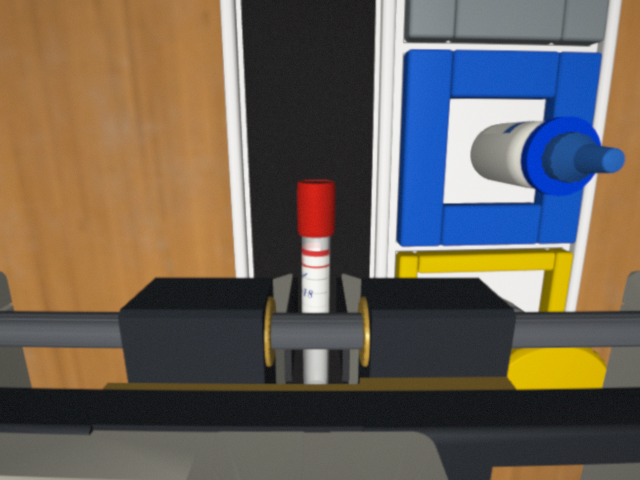

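The tube stayed in the trough, with a gap to both pads. Rising straight up to check.

```bash
python3 -m handwheel '{"linear": [[0,0,0.008],[0,0,0.012],[0,0,0.02],[0,0,0.025],[0,0,0.03]], "yaw": [0,0,0,0,0]}' 0.3; python3 -m handwheel '{"linear": [[0,0,0.03],[0,0,0.03],[0,0,0.03],[0,0,0.015],[0,0,0]], "yaw": [0,0,0,0,0]}'; python3 -m handwheel '{"linear": [[0,-0.015,0],[0,-0.025,0],[0,-0.03,0],[0,-0.03,0],[0,-0.03,0]], "yaw": [0,0,0,0,0]}'; python3 -m handwheel '{"linear": [[0,-0.03,0],[0,-0.02,0],[0,-0.01,0],[0,0,0],[0,0,0]], "yaw": [0,0,0,0,0]}'
python3 - <<'E'
from cloud import *
np.set_printoptions(precision=1,suppress=True)
c=r.capture("scene");f=c["frame"][:,:,::-1];cv2.imwrite("pics/s7.png",cv2.resize(f[130:270,150:350],None,fx=4,fy=4));cv2.imwrite("pics/s7full.png",f)
c=r.capture("top");f=c["frame"][:,:,::-1];cv2.imwrite("pics/t7.png",cv2.resize(f[190:300,140:280],None,fx=5,fy=5,interpolation=cv2.INTER_CUBIC))
W=cloud(c)
for nm,a,b,z0 in(("yelDropper",457,-104,40),("cupG",414,-241,45),("blue",537,256,40),("grey",538,344,40),("cupY",537,168,48)):
    m=(np.hypot(W[...,0]-a,W[...,1]-b)<35)&(W[...,2]>z0)&(W[...,2]<90);P=W[m]
    if len(P): print(nm,len(P),P.mean(0),"zmax98",np.percentile(P[:,2],98))
M=(abs(W[...,0]-454)<22)&(W[...,1]>125)&(W[...,1]<385)&(W[...,2]>11)&(W[...,2]<40);P=W[M];print("tube",len(P),P.min(0),P.max(0),P.mean(0))
for n in("top","scene"):
    print(n,[(x["position"],round(x["p"],2)) for x in r.tip_of(n,"tube_red")[:2]])
E
```

```text
t: 67.13
tcp_pos: [450.0, 195.5, 121.7]
orientation: [[0.999, -0.021, 0.036], [-0.022, -1.0, 0.014], [0.036, -0.015, -0.999]]
wrist_force: [1.0, -0.0, 0.6]
width: 0.297
t: 67.55
tcp_pos: [449.8, 197.8, 238.6]
orientation: [[0.999, -0.017, 0.042], [-0.018, -1.0, 0.015], [0.042, -0.016, -0.999]]
wrist_force: [0.5, -0.0, -0.1]
width: 0.301
t: 67.97
tcp_pos: [447.7, 72.3, 240.1]
orientation: [[0.999, -0.001, 0.046], [-0.002, -1.0, 0.02], [0.046, -0.02, -0.999]]
wrist_force: [-0.4, -0.3, 0.3]
width: 0.3
t: 68.38
tcp_pos: [443.2, 1.5, 236.8]
orientation: [[0.999, -0.012, 0.04], [-0.013, -1.0, 0.016], [0.04, -0.017, -0.999]]
wrist_force: [-0.5, -0.1, 0.3]
width: 0.299
yelDropper 88 [ 457.2 -105.5   52.2] zmax98 72.31272237135965
cupG 375 [ 414.4 -241.5   60.8] zmax98 65.94591673898218
blue 91 [537.8 254.8  58. ] zmax98 77.24500248661174
grey 96 [538.3 341.8  59.4] zmax98 80.59856238053189
cupY 368 [535.9 167.2  68.4] zmax98 73.5973985581557
tube 265 [434.1 137.9  11. ] [474.8 382.7  26.5] [456.  205.   17.2]
top [([268.3, 239.6], 0.5)]
scene [([225.7, 242.4], 0.48), ([220.3, 274.3], 0.2)]
```

View pics/s7.png

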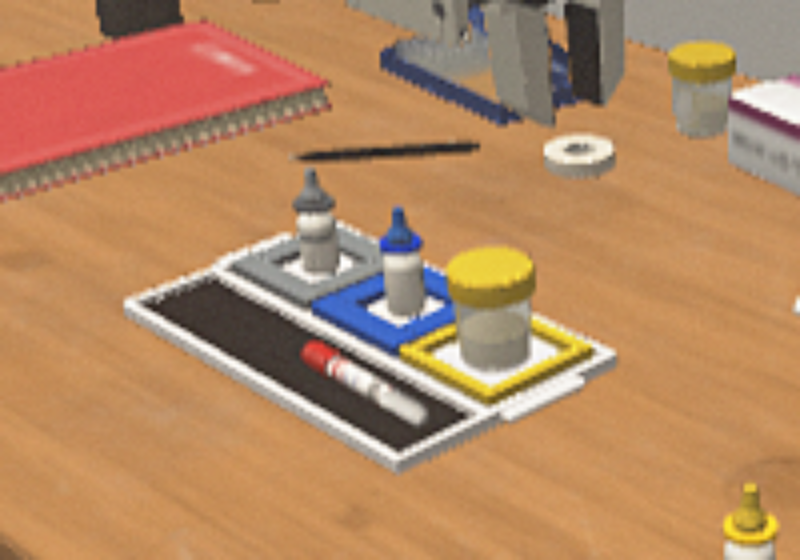

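View pics/t7.png

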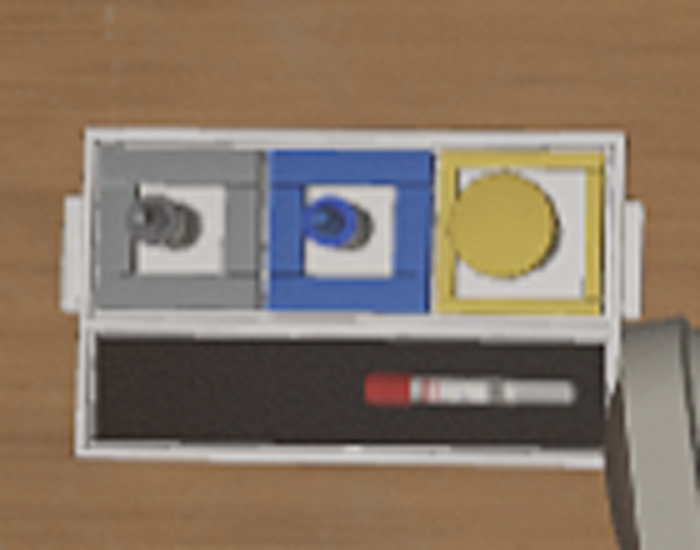

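View pics/s7full.png

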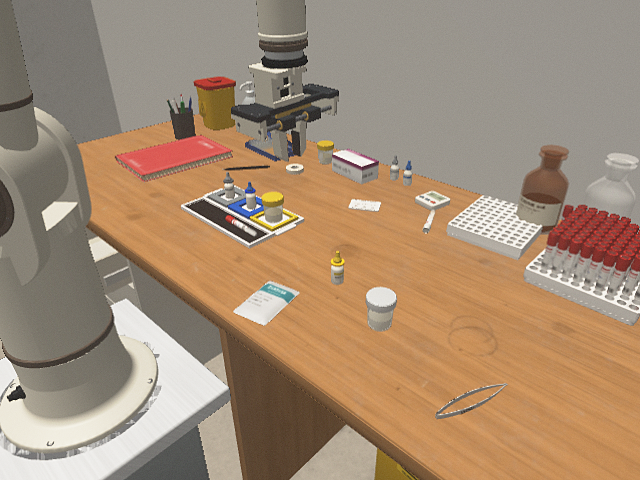

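The pictures show all four things in place: bottles upright in their frames, the cup inside the yellow frame, and the tube flat along the trough. The yellow dropper and the grey cup haven't moved. The gripper is well clear at z≈237. I'll let the arm settle, then hand in.

```bash
python3 -m handwheel '{"linear": [[0,0,0],[0,0,0],[0,0,0]], "yaw": [0,0,0]}'; python3 -c "
from plant import r
print(r.hand_in())"
```

```text
t: 68.83
tcp_pos: [443.9, 6.2, 237.3]
orientation: [[0.999, -0.003, 0.041], [-0.004, -1.0, 0.018], [0.041, -0.018, -0.999]]
wrist_force: [-0.2, 0.2, -0.0]
width: 0.301
the job is handed in; nothing more can be done
None
```

The caddy is packed in the order you asked: blue dropper, grey dropper, yellow-lidded cup, then the red tube in the trough. I handed the job in at about t = 69 s of the 112 s allowed; no verdict was reported.

**Last checks (top and scene cameras):**
- **Bottles and cup:** both bottles stand upright inside their frames, and the cup is inside the yellow frame. Their tops measure about 78–80 mm (bottles) and 70–73 mm (cup), as expected on the pocket floors.
- **Tube:** it lies lengthwise on the trough floor, clear of the walls. I put it towards the yellow-pocket end (y about 140–252) so the gripper's body would not hit the blue bottle.
- **Look-alikes:** the yellow dropper and the grey-lidded cup are within 1 mm of where they started.
- **Robot:** the gripper is empty and well clear, and every wrist-force reading I saw stayed under about 2 N.

**What disagreed:**
- The wrist and top cameras differed by about 2–4 mm in y. I used values in between, well within the room in the pockets.
- The tool drifted up to about 5–6° off vertical during fast moves. I brought it back with up-and-down moves and slower travel. The bottles, cup and tube were released within about 4° of vertical and had settled flat by the last pictures.

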